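Pin up the collars and hold the magnifier over one

TASK

Get the two collars ready for inspection: slip each one over the locating pin that matches its bore, all the way down onto the stand, and let go. Then draw the magnifier out of its holder, turn it so that the lens lies level, and hold it still about 15 cm above the bench, centred over the slimmer collar. Finish still holding it up there, do not put it down; leave the bottle and the screwdriver alone.

Things in the scene. Friction and masses are not known exactly. Their poses are not given: they have to be found in the camera images.
- collar_wide_mid (a point): Plain bare-aluminium collar (short tube) standing loose on the bench: outside diameter 54 mm, bore 30 mm, 36 mm tall, about 0.15 kg. Point at its centre, half-way up (18 mm above its underside); z along the bore.
- collar_slim_mid (a point): Plain bare-aluminium collar (short tube) standing loose on the bench: outside diameter 42 mm, bore 20 mm, 36 mm tall, about 0.10 kg. Point at its centre, half-way up (18 mm above its underside); z along the bore.
- stand_wide_seat (a point): Fixed stand for the wide collar: dark steel base 80 x 80 x 12 mm with an upright steel pin of 26 mm diameter in its middle. The pin rises 44 mm above the base and its top 9 mm taper to 16 mm. Point on the pin's axis at the base's upper face (12 mm above the bench), where the collar's underside rests; z up. The two stands may change places.
- stand_slim_seat (a point): Fixed stand for the slim collar: same base 80 x 80 x 12 mm, with an upright steel pin of 16 mm diameter. The pin rises 44 mm above the base and its top 9 mm taper to 6 mm. Point on the pin's axis at the base's upper face (12 mm above the bench), where the collar's underside rests; z up.
- magnifier: Hand magnifier, 0.12 kg: round lens in a black frame, 77 mm outside diameter, 9 mm thick, with a straight black handle. Origin at the lens's centre; x points from the lens along the handle, z is square to the glass, y across the handle. The handle runs from x = 44 to 152 mm, 18 mm wide (y) and 14 mm thick (z).
- lens (a point): The centre of the magnifier's lens (the magnifier's origin), same axes. At the start the lens is down in the holder's slot and the handle stands up out of it, leaning about 30 degrees from upright towards the holder's +x; the magnifier's z axis points up and back, along the holder's -x. Draw it at least 45 mm along its own x axis to leave the slot.
- handle (a point): Where to grip the magnifier: in the middle of the handle's section, 95 mm from the lens's centre along the magnifier's x, same axes as the magnifier; the 18 mm width lies along y.
- holder: Fixed grey plastic holder: base 110 x 110 x 12 mm with a slot 40 mm deep, leaning 30 degrees from upright towards the holder's own +x; the slot is 82 mm wide (y) and 12 mm across; its walls reach about 60 mm above the bench. Origin on the bench below the slot's floor; z up.
- bottle: Bystander: white plastic bottle, 52 mm diameter, 130 mm tall; origin at its underside. Leave alone.
- screwdriver: Bystander: screwdriver 170 mm long lying on the bench; leave alone.

How it is judged:
By the outcome, as a careful person would: the job done as asked, in the order asked, and still so for the second after the job is handed in, while the arm keeps its last pose, push and grip.
It also fails if it takes over 66 s, if anything falls off the work surface, if the arm or the gripper's body presses on something with over 40 N, if the wrist force passes 120 N, or if a joint passes its speed limit or range.

ROBOT

A 6-joint arm with a two-finger parallel gripper is mounted at the origin on the work surface. World frame = base frame: x ahead of the robot, y to its left, z up, the work surface at z = 0. Lengths are in m, angles in rad, forces in N, time in s.
With the tool pointing down it reaches from about 0.275 to 1 m from the base axis. Payload 8.4 kg.
Tool frame: the origin (TCP) lies on the centre line of the jaws, within the pads' length; the fingertips stand r.nose_length ahead of it and the grasp point (between the pads) lies 5 mm behind it (r.nose_length is the distance from the TCP to the fingertips, in m); z points along the fingers, y is the direction in which the jaws open and shut (so a half turn about z gives the same grasp; the last joint's range is limited). The gripper opens to 85 mm and grips with 20 to 120 N. Pads are 22 mm wide; open, the fingers measure 114 mm over their backs; the gripper's body (76 mm by 85 mm) begins 54 mm behind the grasp point. The pads swing forward as they close: fully open they stand 13 mm farther back than shut.
Start: joints at [-1.194, 0.353, 1.633, -0, 1.155, -0.002], TCP at [0.231, -0.581, 0.245] pointing down, gripper open.
Joint ranges: [-2.63, 2.63], [-0.92, 2.1], [0.06, 2.66], [-1.3, 4.44], [0, 2.69], [-3.02, 3.02]. Speed limits (rad/s): [2.22, 2.22, 2.79, 3.14, 3.14, 3.14].

INTERFACE

Orientations are given as a unit quaternion [x, y, z, w].
In Python, from bench import r gives the robot as it stands.
- The arm moves only by the tool apply_moves, never from a script. Its argument "deltas" is a list that holds one entry, the list of rows, each a list of 7 numbers: the shift along the world's x, y, z in m, then the turn, a rotation vector about the world's x, y, z in rad, then the opening, from 0 (shut) to 1 (fully open). A call has 1 to 5 rows; each row is the pose to reach, as a shift and turn from the pose commanded when the call began; what a row does not reach only later rows make up. A row lasts 1/12 s, in which the tool goes at most 41.7 mm and 7.16 degrees, less where a joint would pass 70% of its speed; a pose out of reach is approached as far as the arm can. A call with a gripper value outside its range is refused whole. The fingers move at their own pace and stop on an object; the grip force is fixed at half the most. Time passes only in rows, so rows that repeat a pose let the fingers close. It gives the time, the measured TCP pose, the force and the opening at its end, in the units of the state.
- r.state(): the state, without advancing time (a new reading comes with each control period).
- r.get_image(name): name is "scene" or "top" or "wrist"; returns the picture (480x640x3 uint8, red, green, blue); there is no depth.
- r.camera_info(name): a dict with "mtx" (3x3 intrinsics, pixels), "view" (4x4, takes a point from world to camera coordinates). Camera axes: x right, y down, z forward; pixel columns grow to the right and rows downward; lengths in m; the calibration is good to about 2 mm. A picture is of the moment at which its call begins: read the wrist's pose just before it. camera_info takes no time and is no camera call; for the wrist camera it gives the pose at the moment of the call.
- r.close_job(): hands the job in, once; it reports no verdict.
The state is a dict: "time": time; "joints": joint angles; "qd": joint speeds; "joint_torque": joint torques, N m; "tcp_pos": TCP position; "ee_rot": TCP orientation; "contact_force": force on the tool from outside, world axes, zero at the start; "moment": the same for the moment, N m; "width": opening from 0.0 (shut) to 1.0 (fully open).
Only numpy, scipy, OpenCV 4.12 (cv2) and the standard library are available. Lean on these libraries where they do the work, as an engineer would, in place of code of your own. Each camera call takes 0.05 s, during which the arm holds its last target.

## Working session

There is one attempt and no reset: what is moved stays moved. The work goes in short steps, Python scripts to look and compute and a tool call to move; the robot and the scene stay as the last step left them, time stands still between calls to the robot, and variables do not carry over. Pictures are saved under pics/ and viewed, and the job is handed in when it is done.

Besides the shell and the picture viewer there is one more tool, called after "Call:" by a JSON object that holds its "fn" and its "kwargs", one argument or row to a line. apply_moves: Moves the arm, as the interface text tells. Its arguments: {"type":"object","properties":{"deltas":{"type":"array"}},"required":["deltas"]}

```bash
ls; mkdir -p pics; python3 - <<'E'
from bench import r
import cv2
s=r.state(); print({k:s[k] for k in('time','tcp_pos','ee_rot','width')}, r.nose_length)
for n in('scene','top'):
    im=r.get_image(n); cv2.imwrite(f'pics/{n}0.png',im[:,:,::-1]); print(n,r.camera_info(n))
E
```

```text
pics
{'time': 0.0, 'tcp_pos': array([ 0.2309616 , -0.58025336,  0.24455371]), 'ee_rot': array([ 9.82118221e-01,  1.88263887e-01, -1.14486541e-04, -7.04693669e-04]), 'width': 0.9986096779280849} 0.014
scene {'mtx': array([[596.24871733,   0.        , 323.37738791],
       [  0.        , 596.24871733, 233.00913514],
       [  0.        ,   0.        ,   1.        ]]), 'view': array([[ 0.86390339,  0.50357913,  0.00888759, -0.50166942],
       [ 0.4271665 , -0.72323858, -0.54263684, -0.17726589],
       [-0.26683274,  0.47258228, -0.8399204 ,  1.3040057 ],
       [ 0.        ,  0.        ,  0.        ,  1.        ]])}
top {'mtx': array([[462.11345293,   0.        , 317.64996676],
       [  0.        , 462.11345293, 241.94664919],
       [  0.        ,   0.        ,   1.        ]]), 'view': array([[-0.01626458, -0.99964077,  0.02130229, -0.01001912],
       [-0.99241998,  0.01354422, -0.12214393,  0.5852901 ],
       [ 0.12181153, -0.02312743, -0.99228377,  1.1039616 ],
       [ 0.        ,  0.        ,  0.        ,  1.        ]])}
```

View pics/scene0.png

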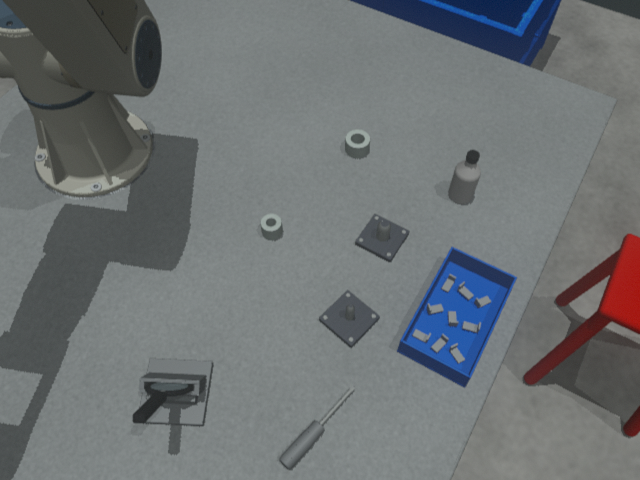

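View pics/top0.png

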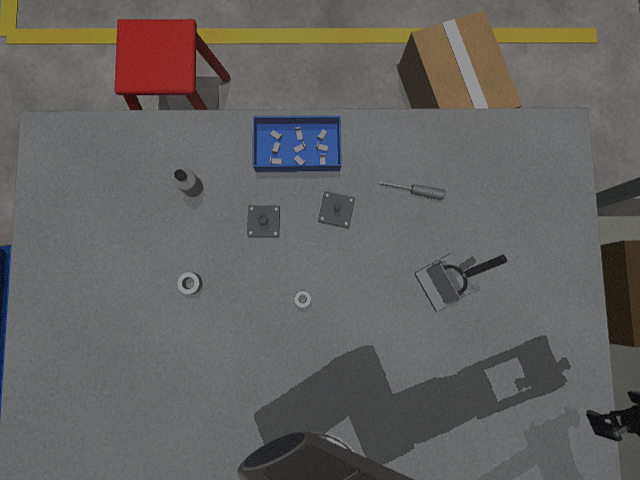

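The scene view shows the wide collar at (357,140), the slim collar at (271,224), pins at (384,230) and (350,312), and the holder at (175,390). In the top view they are at (189,283), (303,299), (264,220), (337,209) and (440,280). I'll zoom in and measure them.

```bash
python3 - <<'E'
import cv2,numpy as np
s=cv2.imread('pics/scene0.png');t=cv2.imread('pics/top0.png')
def c(im,x,y,h=50): return cv2.resize(im[y-h:y+h,x-h:x+h],(260,260),interpolation=cv2.INTER_CUBIC)
A=np.vstack([np.hstack([c(s,357,143,25),c(s,271,227,25),c(s,350,315,40)]),np.hstack([c(t,189,283,25),c(t,303,299,25),c(t,337,209,30)])])
cv2.imwrite('pics/z1.png',A)
A=np.vstack([np.hstack([c(s,384,235,35),c(s,175,390,50)]),np.hstack([c(t,264,220,25),c(t,455,280,60)])])
cv2.imwrite('pics/z2.png',A)
E
```

```text
(no output)
```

View pics/z1.png

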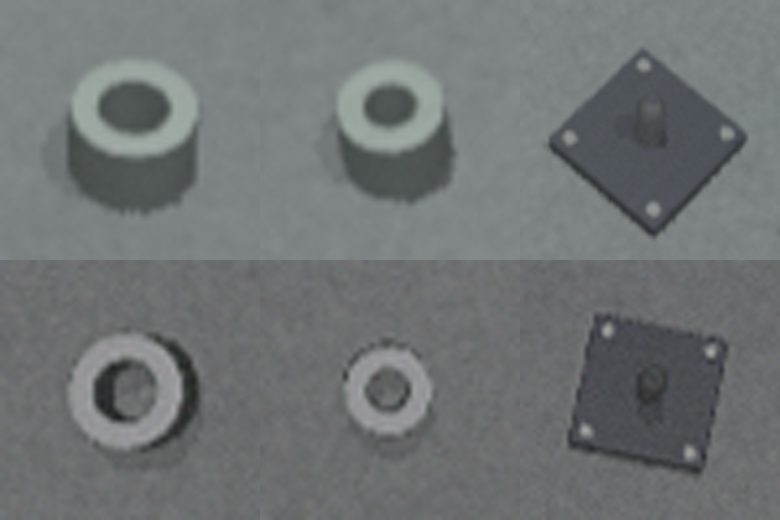

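View pics/z2.png

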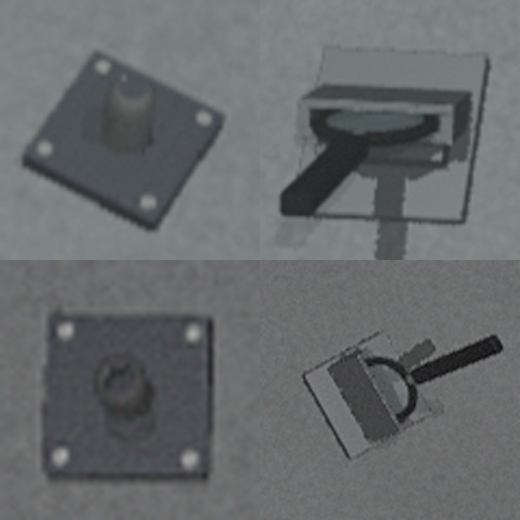

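```bash
cat > h.py <<'E'
import numpy as np,cv2
from scipy.spatial.transform import Rotation as R
def ray(ci,uv):
    K=ci['mtx'];V=ci['view'];d=V[:3,:3].T@np.linalg.solve(K,[uv[0],uv[1],1.]);o=-V[:3,:3].T@V[:3,3];return o,d/np.linalg.norm(d)
def plane(ci,uv,z):
    o,d=ray(ci,uv);return o+d*(z-o[2])/d[2]
def tri(l):
    A=np.zeros((3,3));b=np.zeros(3);rs=[ray(c,u) for c,u in l]
    for o,d in rs:
        P=np.eye(3)-np.outer(d,d);A+=P;b+=P@o
    p=np.linalg.solve(A,b);return p,max(np.linalg.norm((np.eye(3)-np.outer(d,d))@(p-o)) for o,d in rs)
def proj(ci,p):
    q=ci['mtx']@(ci['view'][:3,:3]@p+ci['view'][:3,3]);return q[:2]/q[2]
def ell(g,x,y,h,th,dark=False,minA=8):
    sub=cv2.resize(g[y-h:y+h,x-h:x+h],None,fx=4,fy=4,interpolation=cv2.INTER_CUBIC)
    m=((sub<th) if dark else (sub>th)).astype(np.uint8)
    cs,hi=cv2.findContours(m,cv2.RETR_CCOMP,cv2.CHAIN_APPROX_NONE)
    out=[]
    for i,c in enumerate(cs):
        A=cv2.contourArea(c)/16
        if A<minA or len(c)<6: continue
        e=cv2.fitEllipse(c); M=cv2.moments(c)
        f=lambda p:tuple(np.round((np.array(p)+.5)/4-.5+[x-h,y-h],2))
        out.append((f(e[0]),f((M['m10']/M['m00'],M['m01']/M['m00'])),np.round(np.array(e[1])/4,1),round(A,1),'hole' if hi[0][i][3]>=0 else 'out'))
    return out
E
python3 - <<'E'
from h import *
for n,pts in(('scene',[(357,143,22),(271,225,20),(384,235,30),(350,315,32)]),('top',[(189,283,20),(303,299,16),(264,220,20),(337,209,22)])):
    g=cv2.cvtColor(cv2.imread(f'pics/{n}0.png'),cv2.COLOR_BGR2GRAY)
    for i,(x,y,h) in enumerate(pts):
        sub=g[y-h:y+h,x-h:x+h]; print(n,i,np.percentile(sub,[1,10,50,90,99]))
        if i<2:
            for e in ell(g,x,y,h,150,minA=20):print('  ',e)
        else:
            for th in(75,95):
             for e in ell(g,x,y,h,th,minA=4):print('  ',th,e)
E
```

```text
scene 0 [ 77.  84. 129. 149. 164.]
   ((np.float64(357.4), np.float64(138.18)), (np.float64(357.4), np.float64(138.18)), array([17.4, 23.5]), 320.8, 'out')
   ((np.float64(357.28), np.float64(138.26)), (np.float64(357.28), np.float64(138.26)), array([11.9, 15.3]), 142.9, 'hole')
scene 1 [ 77.99  84.   130.   152.   164.  ]
   ((np.float64(270.55), np.float64(221.81)), (np.float64(270.55), np.float64(221.81)), array([16.3, 19.6]), 250.6, 'out')
   ((np.float64(270.58), np.float64(221.93)), (np.float64(270.57), np.float64(221.94)), array([10.1, 11.8]), 93.9, 'hole')
scene 2 [ 56.  77. 125. 130. 133.]
   75 ((np.float64(383.5), np.float64(234.5)), (np.float64(383.5), np.float64(234.5)), array([70.7, 70.7]), 3570.1, 'out')
   75 ((np.float64(372.36), np.float64(235.76)), (np.float64(372.39), np.float64(235.78)), array([2.6, 4. ]), 6.1, 'hole')
   75 ((np.float64(373.0), np.float64(232.78)), (np.float64(373.02), np.float64(232.77)), array([2.8, 3.8]), 6.4, 'hole')
   75 ((np.float64(393.17), np.float64(272.54)), (np.float64(381.65), np.float64(249.32)), array([33.3, 39.2]), 187.8, 'hole')
[... 5807 characters left out ...]
64(223.13)), (np.float64(345.8), np.float64(223.11)), array([3.2, 4. ]), 9.6, 'out')
   95 ((np.float64(321.78), np.float64(218.01)), (np.float64(321.79), np.float64(218.01)), array([3.1, 3.9]), 9.1, 'out')
   95 ((np.float64(350.6), np.float64(199.46)), (np.float64(350.61), np.float64(199.46)), array([3. , 3.4]), 7.8, 'out')
   95 ((np.float64(326.77), np.float64(194.73)), (np.float64(326.77), np.float64(194.74)), array([2.8, 3.5]), 7.6, 'out')
   95 ((np.float64(336.5), np.float64(208.5)), (np.float64(336.5), np.float64(208.5)), array([51.8, 51.8]), 1914.1, 'out')
   95 ((np.float64(336.07), np.float64(209.59)), (np.float64(336.09), np.float64(209.58)), array([38.1, 38.6]), 1070.9, 'hole')
```

```bash
cat > m1.py <<'E'
from h import *
from bench import r
S=r.camera_info('scene');T=r.camera_info('top')
g=cv2.cvtColor(cv2.imread('pics/top0.png'),cv2.COLOR_BGR2GRAY)
for nm,(x,y,h),sc in(('wide',(189,283,20),(357.35,138.2)),('slim',(303,299,16),(270.56,221.85))):
    es=[e for e in ell(g,x,y,h,130,minA=20)]; print(es)
    uv=max(es,key=lambda e:e[3])[0]
    print(nm,tri([(S,sc),(T,uv)]),plane(S,sc,.036),plane(T,uv,.036))
# bolts
W=[((388.39,253.98),None),((360.55,239.48),None),((403.43,231.32),None)]
Wt=[(275.01,232.91),(250.15,232.34),(275.75,208.56),(251.17,208.17)]
L=[(350.59,338.94),(324.85,316.94),(373.18,315.56),(347.58,294.59)]
Lt=[(345.81,223.13),(321.78,218.01),(350.6,199.46),(326.77,194.73)]
for nm,ss,tt in(('wide',[w[0] for w in W],Wt),('slim',L,Lt)):
    ps=np.array([plane(S,u,.013) for u in ss]);pt=np.array([plane(T,u,.013) for u in tt])
    for u,p in zip(ss,ps):
        j=np.argmin(np.linalg.norm(pt-p,axis=1));print(nm,np.round(p,4),np.round(pt[j],4),'tri',np.round(tri([(S,u),(T,tt[j])])[0],4))
    print('mean T',pt.mean(0),'S',ps.mean(0) if len(ps)==4 else (ps[1]+ps[2])/2)
E
python3 m1.py
```

```text
[((np.float64(187.59), np.float64(282.74)), (np.float64(187.59), np.float64(282.74)), array([20.8, 21.5]), 351.3, 'out'), ((np.float64(187.57), np.float64(282.7)), (np.float64(187.57), np.float64(282.7)), array([13. , 13.7]), 139.4, 'hole')]
wide (array([0.49017606, 0.29853365, 0.03706443]), np.float64(0.0006617114359131778)) [0.49024912 0.29989125 0.036     ] [0.48969027 0.298388   0.036     ]
[((np.float64(302.22), np.float64(298.73)), (np.float64(302.22), np.float64(298.73)), array([15.8, 16.1]), 199.4, 'out'), ((np.float64(302.18), np.float64(298.62)), (np.float64(302.18), np.float64(298.62)), array([9.4, 9.7]), 70.8, 'hole')]
slim (array([0.44737893, 0.02152541, 0.03674375]), np.float64(0.0009099390202993895)) [0.44776675 0.02249925 0.036     ] [0.44667379 0.02095941 0.036     ]
wide [0.6751 0.0878 0.013 ] [0.6746 0.0855 0.013 ] tri [0.6749 0.0859 0.0152]
wide [0.6129 0.0896 0.013 ] [0.6123 0.0877 0.013 ] tri [0.6127 0.0881 0.0146]
wide [0.6772 0.1497 0.013 ] [0.6763 0.1476 0.013 ] tri [0.6768 0.148  0.0147]
mean T [0.64444702 0.11773993 0.013     ] S [0.64504271 0.11965269 0.013     ]
slim [ 0.6967 -0.1033  0.013 ] [ 0.6959 -0.1051  0.013 ] tri [ 0.6963 -0.1045  0.0144]
slim [ 0.6359 -0.0897  0.013 ] [ 0.6349 -0.0914  0.013 ] tri [ 0.6355 -0.0908  0.0142]
slim [ 0.7102 -0.0428  0.013 ] [ 0.7089 -0.0445  0.013 ] tri [ 0.7096 -0.0439  0.0139]
slim [ 0.6495 -0.0292  0.013 ] [ 0.6488 -0.0308  0.013 ] tri [ 0.6492 -0.0303  0.0143]
mean T [ 0.67213771 -0.06796434  0.013     ] S [ 0.6731008  -0.06622818  0.013     ]
```

```bash
python3 - <<'E'
from h import *
from bench import r
print([a for a in dir(r) if a[0]!='_'])
s=r.state();c=r.camera_info('wrist');M=R.from_quat(s['ee_rot']).as_matrix()
V=c['view'];o=-V[:3,:3].T@V[:3,3]
print('cam in tool',M.T@(o-s['tcp_pos']),'\n',M.T@V[:3,:3].T,c['mtx'])
S=r.camera_info('scene');T=r.camera_info('top')
# magnifier dark mask
for n,ci,(x0,y0,x1,y1) in(('scene',S,(120,360,220,440)),('top',T,(410,250,515,315))):
    im=cv2.imread(f'pics/{n}0.png');g=im[y0:y1,x0:x1].max(axis=2)
    m=(g<46).astype(np.uint8);k,l,st,ce=cv2.connectedComponentsWithStats(m)
    for i in range(1,k):
        if st[i,4]>15:
            ys,xs=np.nonzero(l==i);print(n,st[i],ce[i]+[x0,y0])
    cv2.imwrite(f'pics/m_{n}.png',cv2.resize(m*255,None,fx=5,fy=5,interpolation=0))
E
```

```text
['MotionError', 'camera_info', 'close_job', 'get_image', 'nose_length', 'state']
cam in tool [ 0.07903422  0.00025472 -0.1293818 ] 
 [[ 5.79046166e-06 -9.50851664e-01 -3.09646755e-01]
 [ 9.99999981e-01 -5.43356249e-05  1.85552020e-04]
 [-1.93257297e-04 -3.09646750e-01  9.50851646e-01]] [[395.56177553   0.         322.78073417]
 [  0.         395.56177553 234.09028606]
 [  0.           0.           1.        ]]
scene [25 23  7  9 16] [147.5    386.3125]
scene [60 25 13  9 37] [187.08108108 389.24324324]
scene [ 15  31  36  31 354] [152.52824859 403.77118644]
top [ 54   5  43  22 305] [485.42295082 265.69836066]
top [34 15 19 10 56] [453.66071429 268.17857143]
top [48 27  9 18 56] [463.25       286.21428571]
```

```bash
cat > mag.py <<'E'
from h import *
def handle(im,box,th=46):
    x0,y0,x1,y1=box;g=im[y0:y1,x0:x1].max(axis=2)
    k,l,st,ce=cv2.connectedComponentsWithStats((g<th).astype(np.uint8))
    i=1+np.argmax(st[1:,4]);ys,xs=np.nonzero(l==i);P=np.c_[xs+x0,ys+y0].astype(float)
    rect=cv2.minAreaRect(P.astype(np.float32))
    c=np.array(rect[0]);v=cv2.fitLine(P.astype(np.float32),cv2.DIST_L2,0,.01,.01).ravel()
    d=v[:2];t=(P-v[2:])@d
    return v[2:]+d*t.min(),v[2:]+d*t.max(),rect
E
python3 - <<'E'
from mag import *
from bench import r
S=r.camera_info('scene');T=r.camera_info('top')
a=handle(cv2.imread('pics/scene0.png'),(120,360,220,440));b=handle(cv2.imread('pics/top0.png'),(410,250,515,315))
print(a,b)
def pl(ci,p,q):
    o,d1=ray(ci,p);_,d2=ray(ci,q);n=np.cross(d1,d2);return o,n/np.linalg.norm(n)
o1,n1=pl(S,*a[:2]);o2,n2=pl(T,*b[:2])
d=np.cross(n1,n2);d/=np.linalg.norm(d);d*=np.sign(d[2])
p=np.linalg.lstsq(np.array([n1,n2,d]),np.array([n1@o1,n2@o2,d@o2*0]),rcond=None)[0]
print('dir',d,'tilt',np.degrees(np.arccos(d[2])),'yaw',np.degrees(np.arctan2(d[1],d[0])))
def on(ci,uv):
    o,e=ray(ci,uv);A=np.c_[d,-e];t=np.linalg.lstsq(A,o-p,rcond=None)[0];return p+d*t[0]
for ci,(u,v,_) in((S,a),(T,b)):
    print(on(ci,u),on(ci,v))
# holder base corners top view guesses
E
```

```text
(array([139.13776781, 417.14341284]), array([165.66161711, 390.6556984 ]), ((152.0000457763672, 403.5000305175781), (13.435027122497559, 37.47665786743164), 45.0)) (array([464.85085908, 274.08670059]), array([505.4084365 , 257.54921223]), ((485.1600036621094, 265.8800048828125), (7.470097541809082, 43.75342559814453), 67.16634368896484))
dir [ 0.257638   -0.49737883  0.82839421] tilt 34.065864062110606 yaw -62.61622808501216
[ 0.52422076 -0.41427799  0.16677632] [ 0.4909056  -0.34996195  0.05965669]
[ 0.49814426 -0.36393644  0.08293147] [ 0.52796011 -0.42149694  0.17879961]
```

```bash
python3 - <<'E'
import cv2,numpy as np
s=cv2.imread('pics/scene0.png');t=cv2.imread('pics/top0.png')
a=cv2.resize(s[350:440,125:225],(500,450),interpolation=cv2.INTER_CUBIC);b=cv2.resize(t[240:320,410:515],(630,480),interpolation=cv2.INTER_CUBIC)
cv2.imwrite('pics/hs.png',cv2.convertScaleAbs(a,alpha=1.5));cv2.imwrite('pics/ht.png',cv2.convertScaleAbs(b,alpha=1.5))
E
```

```text
(no output)
```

View pics/hs.png

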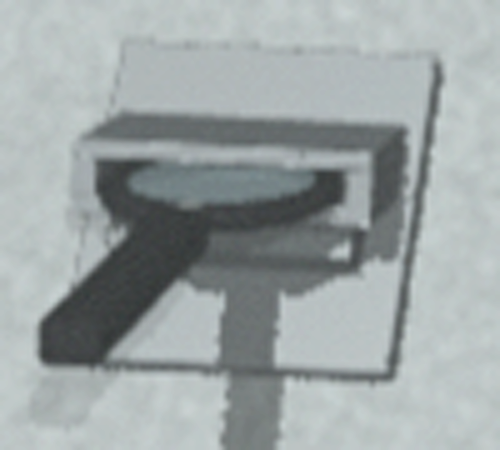

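View pics/ht.png

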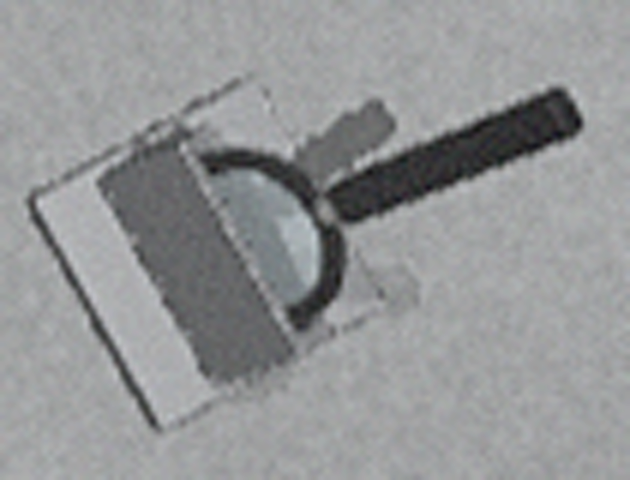

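Call:
{"fn": "apply_moves", "kwargs": {
  "deltas": [
    [[0.0135, 0.0375, -0.005, 0, 0, 0, 1], [0.027, 0.075, -0.01, 0, 0, 0, 1], [0.0405, 0.1125, -0.015, 0, 0, 0, 1], [0.054, 0.15, -0.02, 0, 0, 0, 1], [0.0675, 0.1875, -0.025, 0, 0, 0, 1]]
  ]
}}

```text
time: 0.52
tcp_pos: [0.2986, -0.3913, 0.2197]
ee_rot: [0.982, 0.188, -0.0, -0.0]
contact_force: [0.6, 0.8, -0.7]
width: 1.002
```

Call:
{"fn": "apply_moves", "kwargs": {
  "deltas": [
    [[0.0135, 0.0375, -0.005, 0, 0, 0, 1], [0.027, 0.075, -0.01, 0, 0, 0, 1], [0.0405, 0.1125, -0.015, 0, 0, 0, 1], [0.054, 0.15, -0.02, 0, 0, 0, 1], [0.0675, 0.1875, -0.025, 0, 0, 0, 1]]
  ]
}}

```text
time: 0.93
tcp_pos: [0.3661, -0.2038, 0.195]
ee_rot: [0.982, 0.188, 0.0, 0.0]
contact_force: [1.2, -0.5, 0.5]
width: 1.0
```

Call:
{"fn": "apply_moves", "kwargs": {
  "deltas": [
    [[0.0135, 0.0375, -0.005, 0, 0, 0, 1], [0.027, 0.075, -0.01, 0, 0, 0, 1], [0.0405, 0.1125, -0.015, 0, 0, 0, 1], [0.054, 0.15, -0.02, 0, 0, 0, 1], [0.0675, 0.1875, -0.025, 0, 0, 0, 1]]
  ]
}}

```text
time: 1.35
tcp_pos: [0.4337, -0.0162, 0.1701]
ee_rot: [0.982, 0.188, 0.0, 0.0]
contact_force: [1.4, 0.1, -0.1]
width: 0.998
```

Call:
{"fn": "apply_moves", "kwargs": {
  "deltas": [
    [[0.0135, 0.038, -0.01, 0, 0, 0, 1], [0.0135, 0.038, -0.01, 0, 0, 0, 1]]
  ]
}}

```text
time: 1.52
tcp_pos: [0.4486, 0.0252, 0.1593]
ee_rot: [0.982, 0.19, 0.0, -0.001]
contact_force: [0.2, 0.5, -0.8]
width: 0.998
```

```bash
python3 - <<'E'
from h import *
from bench import r
c=r.camera_info('wrist');s=r.state();im=r.get_image('wrist')[:,:,::-1];cv2.imwrite('pics/w1.png',im)
import pickle;pickle.dump(c,open('w1.pkl','wb'))
print(s['tcp_pos'],s['joints'],r.state()['tcp_pos'],proj(c,np.array([.4474,.0216,.0365])))
E
```

```text
[0.44857864 0.02521612 0.15926687] [5.16733724e-02 1.93324532e-01 2.07856045e+00 2.04406482e-03
 8.69227080e-01 1.23820714e+00] [0.44746473 0.02287635 0.15949132] [326.9328105  233.40635945]
```

View pics/w1.png

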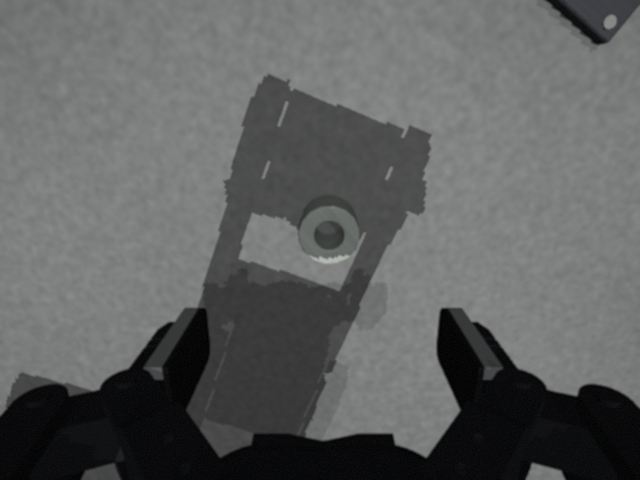

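```bash
python3 - <<'E'
from h import *
from bench import r
c=r.camera_info('wrist');s=r.state();im=r.get_image('wrist')[:,:,::-1];cv2.imwrite('pics/w2.png',im)
g=cv2.cvtColor(im,cv2.COLOR_BGR2GRAY)
print(s['tcp_pos'],proj(c,np.array([.4474,.0216,.0365])))
print(g[225:245,322:336:3])
for th in(70,80,90,100):
  for e in ell(g,329,234,36,th,minA=150): print(th,e,plane(c,e[0],.036))
E
```

```text
[0.44746473 0.02287635 0.15949132] [324.19647643 230.2085219 ]
[[79 75 78 73 61]
 [78 77 77 75 60]
 [78 77 77 74 58]
 [78 79 77 73 59]
 [80 79 76 71 56]
 [76 76 72 64 56]
 [72 72 69 61 58]
 [65 64 64 61 61]
 [62 62 62 62 59]
 [62 63 61 62 60]
 [62 64 63 62 61]
 [62 63 64 63 61]
 [63 62 63 63 58]
 [63 64 66 64 58]
 [65 65 65 62 59]
 [65 66 66 62 57]
 [66 67 65 63 59]
 [67 66 65 61 59]
 [65 66 62 61 68]
 [66 65 64 65 85]]
70 ((np.float64(328.07), np.float64(234.98)), (np.float64(328.73), np.float64(235.74)), array([81.6, 82.4]), 4712.3, 'out') [0.44511145 0.01785893 0.036     ]
70 ((np.float64(326.45), np.float64(232.37)), (np.float64(327.08), np.float64(233.43)), array([26.2, 29.5]), 499.2, 'hole') [0.44641114 0.01956527 0.036     ]
80 ((np.float64(324.84), np.float64(238.96)), (np.float64(325.01), np.float64(238.47)), array([68.3, 74.3]), 3843.2, 'out') [0.44167665 0.01880976 0.036     ]
80 ((np.float64(326.16), np.float64(231.52)), (np.float64(326.16), np.float64(231.52)), array([28.6, 31. ]), 695.3, 'hole') [0.44689294 0.01997163 0.036     ]
90 ((np.float64(324.58), np.float64(239.2)), (np.float64(324.75), np.float64(238.71)), array([67.3, 73.9]), 3765.8, 'out') [0.4414523  0.01890812 0.036     ]
90 ((np.float64(326.15), np.float64(231.4)), (np.float64(326.16), np.float64(231.4)), array([29.8, 32.1]), 750.4, 'hole') [0.44696869 0.02000971 0.036     ]
100 ((np.float64(325.06), np.float64(239.66)), (np.float64(324.74), np.float64(239.06)), array([64.7, 74. ]), 3663.6, 'out') [0.44126968 0.0184842  0.036     ]
100 ((np.float64(326.51), np.float64(230.84)), (np.float64(326.45), np.float64(230.92)), array([31.8, 34.3]), 849.0, 'hole') [0.44742415 0.01993455 0.036     ]
```

Call:
{"fn": "apply_moves", "kwargs": {
  "deltas": [
    [[0, 0, -0.04, 0, 0, 0, 1], [0, 0, -0.075, 0, 0, 0, 1], [0, 0, -0.075, 0, 0, 0, 1]]
  ]
}}

```text
time: 1.87
tcp_pos: [0.443, 0.0185, 0.0809]
ee_rot: [0.982, 0.188, -0.004, -0.001]
contact_force: [-1.7, 0.6, -0.3]
width: 0.998
```

Call:
{"fn": "apply_moves", "kwargs": {
  "deltas": [
    [[0, 0, 0, 0, 0, 0, 1], [0, 0, 0, 0, 0, 0, 1], [0, 0, 0, 0, 0, 0, 1]]
  ]
}}

```text
time: 2.12
tcp_pos: [0.4484, 0.0192, 0.0872]
ee_rot: [0.982, 0.188, 0.001, 0.0]
contact_force: [-0.4, 0.4, 0.9]
width: 0.997
```

```bash
python3 - <<'E'
from h import *
from bench import r
c=r.camera_info('wrist');s=r.state();im=r.get_image('wrist')[:,:,::-1];cv2.imwrite('pics/w3.png',im)
print(s['tcp_pos'],s['ee_rot'],r.state()['tcp_pos'],proj(c,np.array([.447,.021,.036])))
E
```

```text
[0.44842999 0.01923281 0.08718513] [9.82211145e-01 1.87774113e-01 1.44501990e-03 2.48474850e-04] [0.44845946 0.01937995 0.08719716] [317.76594613 274.3442132 ]
```

View pics/w3.png

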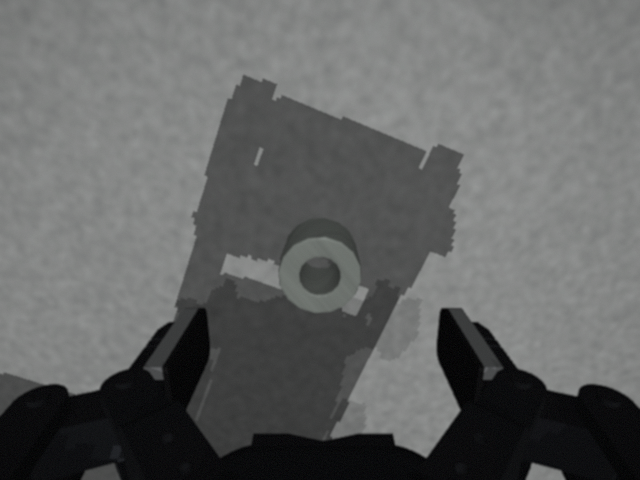

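Call:
{"fn": "apply_moves", "kwargs": {
  "deltas": [
    [[0, 0.001, -0.025, 0, 0, 0, 1], [0, 0.001, -0.048, 0, 0, 0, 1], [0, 0.001, -0.061, 0, 0, 0, 0.7], [0, 0.001, -0.061, 0, 0, 0, 0.3], [0, 0.001, -0.061, 0, 0, 0, 0.3]]
  ]
}}

```text
time: 2.58
tcp_pos: [0.4476, 0.0207, 0.0251]
ee_rot: [0.982, 0.188, 0.0, 0.0]
contact_force: [-0.4, -0.1, 0.5]
width: 0.605
```

Call:
{"fn": "apply_moves", "kwargs": {
  "deltas": [
    [[0, 0, 0, 0, 0, 0, 0.2], [0, 0, 0, 0, 0, 0, 0.2], [0, 0, 0, 0, 0, 0, 0.2], [0, 0, 0, 0, 0, 0, 0.2]]
  ]
}}

```text
time: 2.92
tcp_pos: [0.4481, 0.0208, 0.0259]
ee_rot: [0.982, 0.188, 0.001, 0.0]
contact_force: [-2.2, -0.5, 7.5]
width: 0.465
```

Call:
{"fn": "apply_moves", "kwargs": {
  "deltas": [
    [[0, 0, 0.001, 0, 0, 0, 0.2], [0, 0, 0.001, 0, 0, 0, 0.2]]
  ]
}}

```text
time: 3.08
tcp_pos: [0.4479, 0.0208, 0.0264]
ee_rot: [0.982, 0.188, 0.001, 0.0]
contact_force: [0.5, 1.0, -1.6]
width: 0.468
```

```bash
python3 - <<'E'
from h import *
from bench import r
im=r.get_image('wrist')[:,:,::-1];cv2.imwrite('pics/w4.png',im);print(r.state())
E
```

```text
{'time': 3.1333, 'joints': array([4.31172145e-02, 4.39827149e-01, 2.15767310e+00, 2.51292167e-06,
       5.42408452e-01, 1.23511596e+00]), 'qd': array([-8.90152145e-04,  1.01170816e-02,  4.30752934e-03, -6.18759381e-04,
       -3.75184650e-03, -1.40081831e-05]), 'joint_torque': array([-5.99883642e-03, -4.94872963e+01, -1.67077893e+01, -7.81244235e-04,
        2.97262589e-02, -3.45899616e-04]), 'tcp_pos': array([0.44777747, 0.02082071, 0.02612784]), 'ee_rot': array([9.82117455e-01, 1.88267349e-01, 8.33079908e-04, 1.22084475e-04]), 'contact_force': array([ 1.05066095,  0.9290341 , -1.33157897]), 'moment': array([ 0.01081211, -0.05770275, -0.01473666]), 'width': 0.4632734603210831}
```

View pics/w4.png

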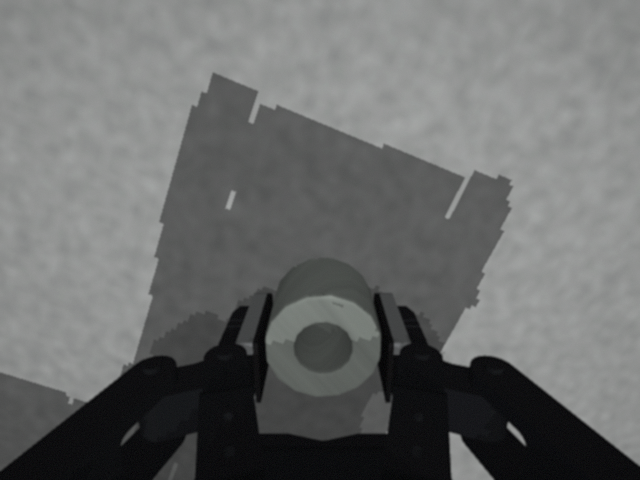

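```bash
python3 - <<'E'
from h import *
from bench import r
c=r.camera_info('wrist');s=r.state()
g=cv2.cvtColor(cv2.imread('pics/w4.png'),cv2.COLOR_BGR2GRAY)
print(g[340,260:385:6],g[290:400:6,323])
M=R.from_quat(s['ee_rot']).as_matrix()
for th in(85,95,105):
  for e in ell(g,323,346,40,th,dark=True,minA=800): 
    if e[4]=='out': p=plane(c,e[0],.036);print(th,e,p,M.T@(p-s['tcp_pos']))
E
```

```text
[  8 110 118 121 113 110  63  59  63  65  65  67  67  67  61  62 114  95
 108  96  69] [ 75 119 119 120 120 119  74  66  65  68  70  70  67  68  97  97  93  96
  69]
85 ((np.float64(322.78), np.float64(347.49)), (np.float64(322.78), np.float64(347.48)), array([49.9, 59.6]), 2334.7, 'out') [0.44631329 0.01994631 0.036     ] [-0.00166803  0.00027643 -0.00987467]
95 ((np.float64(324.18), np.float64(348.02)), (np.float64(324.08), np.float64(347.97)), array([50.2, 70.5]), 2637.4, 'out') [0.44629453 0.01941061 0.036     ] [-0.00188357  0.00076721 -0.00987474]
105 ((np.float64(322.82), np.float64(357.71)), (np.float64(322.7), np.float64(357.17)), array([68.4, 87.9]), 4418.4, 'out') [0.44242728 0.0183845  0.036     ] [-0.00585612  0.00029047 -0.00988133]
```

Call:
{"fn": "apply_moves", "kwargs": {
  "deltas": [
    [[0, 0, 0.03, 0, 0, 0, 0.2], [0.005, -0.003, 0.07, 0, 0, 0, 0.2], [0.03, -0.015, 0.1, 0, 0, 0, 0.2], [0.065, -0.027, 0.106, 0, 0, 0, 0.2], [0.1, -0.04, 0.106, 0, 0, 0, 0.2]]
  ]
}}

```text
time: 3.55
tcp_pos: [0.5498, -0.0196, 0.135]
ee_rot: [0.982, 0.189, 0.003, 0.001]
contact_force: [0.9, -0.1, -1.0]
width: 0.466
```

Call:
{"fn": "apply_moves", "kwargs": {
  "deltas": [
    [[0.035, -0.014, 0, 0, 0, 0, 0.2], [0.07, -0.027, 0, 0, 0, 0, 0.2], [0.06, -0.025, 0, 0, 0, 0, 0.2], [0.06, -0.025, 0, 0, 0, 0, 0.2]]
  ]
}}

```text
time: 3.88
tcp_pos: [0.6071, -0.0447, 0.1307]
ee_rot: [0.982, 0.188, -0.001, -0.0]
contact_force: [-0.6, 0.1, -2.5]
width: 0.465
```

```bash
cat > look.py <<'E'
import sys,pickle
from h import *
from bench import r
c=r.camera_info('wrist');s=r.state();im=r.get_image('wrist')[:,:,::-1];n=sys.argv[1];cv2.imwrite(f'pics/{n}.png',im);pickle.dump((c,s),open(f'{n}.pkl','wb'))
print(s['time'],s['tcp_pos'],s['ee_rot'],s['contact_force'],s['width'],'vel',np.abs(s['qd']).max())
for a in sys.argv[2:]:
    p=np.array(eval(a));print(p,proj(c,p))
E
python3 look.py w5 '[.6726,-.0672,.012]' '[.6726,-.0672,.056]'
```

```text
3.8833 [ 0.60707081 -0.04468447  0.13069013] [ 9.82211612e-01  1.87776424e-01 -5.74284841e-04 -1.81947131e-04] [-0.55201612  0.06454503 -2.49196477] 0.46459580237639325 vel 0.048040876504825344
[ 0.6726 -0.0672  0.012 ] [395.51473527 150.11818794]
[ 0.6726 -0.0672  0.056 ] [410.52980499 159.49118071]
```

View pics/w5.png

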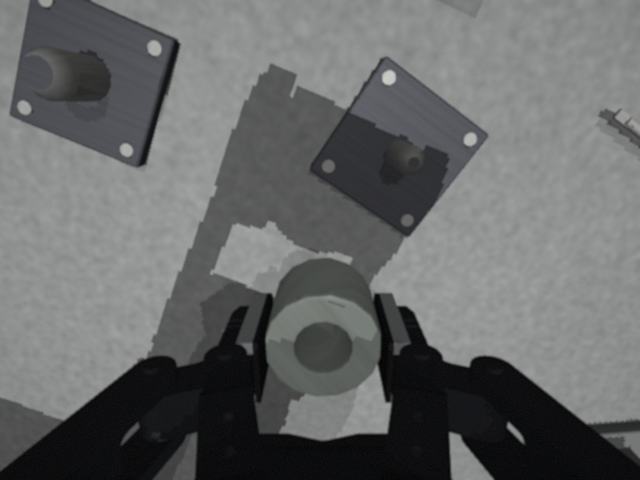

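```bash
python3 - <<'E'
from h import *
import pickle
c,s=pickle.load(open('w5.pkl','rb'))
g=cv2.cvtColor(cv2.imread('pics/w5.png'),cv2.COLOR_BGR2GRAY)
for nm,pts in(('slim',[(389,77),(470,139),(407,220),(328,166)]),('wide',[(154,48),(126,150),(25,107)])):
    P=[]
    for x,y in pts:
        h=12;sub=g[y-h:y+h,x-h:x+h];th=(sub.max()+np.median(sub))/2 if sub.max()>100 else 75
        es=ell(g,x,y,h,th,minA=40);e=min(es,key=lambda e:np.hypot(e[0][0]-x,e[0][1]-y));P.append(e[0]);print(e,th)
    W=np.array([plane(c,p,.0125) for p in P]);print(nm,W.round(4).tolist(),W.mean(0) if len(W)==4 else (W[0]+W[2])/2)
print('tip',plane(c,(414,159.5),.056))
E
```

```text
((np.float64(388.52), np.float64(77.16)), (np.float64(388.53), np.float64(77.16)), array([13.5, 14.7]), 154.8, 'out') 149.0
((np.float64(469.87), np.float64(138.87)), (np.float64(469.87), np.float64(138.87)), array([12.1, 13.8]), 130.9, 'out') 136.0
((np.float64(406.98), np.float64(219.93)), (np.float64(406.97), np.float64(219.94)), array([ 8.8, 10.2]), 70.0, 'out') 97.5
((np.float64(327.96), np.float64(165.77)), (np.float64(327.96), np.float64(165.77)), array([12.6, 12.8]), 126.4, 'out') 78.5
slim [[0.7091, -0.0457, 0.0125], [0.6955, -0.1064, 0.0125], [0.6348, -0.0929, 0.0125], [0.6484, -0.032, 0.0125]] [ 0.67193537 -0.06924534  0.0125    ]
((np.float64(154.02), np.float64(47.66)), (np.float64(154.02), np.float64(47.66)), array([13.3, 15.7]), 163.7, 'out') 129.5
((np.float64(125.96), np.float64(149.56)), (np.float64(125.96), np.float64(149.57)), array([11.9, 13.8]), 128.6, 'out') 129.5
((np.float64(23.82), np.float64(107.19)), (np.float64(23.82), np.float64(107.19)), array([12.1, 15.2]), 143.8, 'out') 121.0
wide [[0.674, 0.0852, 0.0125], [0.6117, 0.0872, 0.0125], [0.6138, 0.1494, 0.0125]] [0.64390784 0.11730095 0.0125    ]
tip [ 0.67325003 -0.06885     0.056     ]
```

Call:
{"fn": "apply_moves", "kwargs": {
  "deltas": [
    [[0.034, -0.012, 0, 0, 0, 0, 0.2], [0.0667, -0.0235, 0, 0, 0, 0, 0.2], [0.0667, -0.0235, -0.02, 0, 0, 0, 0.2], [0.0667, -0.0235, -0.035, 0, 0, 0, 0.2], [0.0667, -0.0235, -0.035, 0, 0, 0, 0.2]]
  ]
}}

```text
time: 4.35
tcp_pos: [0.671, -0.0671, 0.0932]
ee_rot: [0.982, 0.188, -0.003, -0.001]
contact_force: [-1.8, -0.1, -1.9]
width: 0.469
```

Call:
{"fn": "apply_moves", "kwargs": {
  "deltas": [
    [[0, 0, -0.008, 0, 0, 0, 0.2], [0, 0, -0.016, 0, 0, 0, 0.2], [0, 0, -0.024, 0, 0, 0, 0.2], [0, 0, -0.024, 0, 0, 0, 0.2]]
  ]
}}

```text
time: 4.68
tcp_pos: [0.6727, -0.0674, 0.071]
ee_rot: [0.982, 0.188, -0.001, -0.0]
contact_force: [-0.8, 0.4, -1.2]
width: 0.468
```

Call:
{"fn": "apply_moves", "kwargs": {
  "deltas": [
    [[0, 0, -0.009, 0, 0, 0, 0.2], [0, 0, -0.018, 0, 0, 0, 0.2], [0, 0, -0.026, 0, 0, 0, 0.2], [0, 0, -0.031, 0, 0, 0, 0.2], [0, 0, -0.031, 0, 0, 0, 0.2]]
  ]
}}

```text
time: 5.1
tcp_pos: [0.6728, -0.0676, 0.0396]
ee_rot: [0.982, 0.188, -0.001, -0.0]
contact_force: [-0.9, 0.1, -2.1]
width: 0.464
```

Call:
{"fn": "apply_moves", "kwargs": {
  "deltas": [
    [[0, 0, -0.001, 0, 0, 0, 0.2], [0, 0, -0.002, 0, 0, 0, 0.2], [0, 0, -0.003, 0, 0, 0, 0.2]]
  ]
}}

```text
time: 5.35
tcp_pos: [0.6742, -0.0677, 0.0386]
ee_rot: [0.982, 0.188, 0.0, 0.0]
contact_force: [0.7, -0.2, -1.3]
width: 0.464
```

Call:
{"fn": "apply_moves", "kwargs": {
  "deltas": [
    [[0, 0, -0.001, 0, 0, 0, 0.2], [0, 0, -0.002, 0, 0, 0, 0.2], [0, 0, -0.002, 0, 0, 0, 0.2]]
  ]
}}

```text
time: 5.6
tcp_pos: [0.6742, -0.0677, 0.038]
ee_rot: [0.982, 0.188, 0.0, 0.0]
contact_force: [-4.8, 0.2, 11.4]
width: 0.465
```

Seated: 11 N of upward contact force. I'll release, then lift.

Call:
{"fn": "apply_moves", "kwargs": {
  "deltas": [
    [[0, 0, 0, 0, 0, 0, 0.6], [0, 0, 0, 0, 0, 0, 1], [0, 0, 0, 0, 0, 0, 1], [0, 0, 0, 0, 0, 0, 1], [0, 0, 0, 0, 0, 0, 1]]
  ]
}}

```text
time: 6.02
tcp_pos: [0.6738, -0.0677, 0.0361]
ee_rot: [0.982, 0.188, -0.0, -0.0]
contact_force: [0.7, 0.6, -0.1]
width: 0.997
```

Call:
{"fn": "apply_moves", "kwargs": {
  "deltas": [
    [[0, 0, 0.035, 0, 0, 0, 1], [0, 0, 0.075, 0, 0, 0, 1], [-0.01, 0.02, 0.1, 0, 0, 0, 1], [-0.02, 0.05, 0.115, 0, 0, 0, 1], [-0.035, 0.08, 0.12, 0, 0, 0, 1]]
  ]
}}

```text
time: 6.43
tcp_pos: [0.6409, 0.0125, 0.1597]
ee_rot: [0.982, 0.187, 0.003, 0.0]
contact_force: [-1.0, 0.4, -0.6]
width: 1.0
```

```bash
python3 look.py w6 '[.6722,-.0688,.048]' '[.6722,-.0688,.056]'
```

```text
6.4333 [0.64092002 0.01252192 0.15973862] [9.82286105e-01 1.87364382e-01 2.89204164e-03 4.82109573e-04] [-1.00714009  0.35638602 -0.59254303] 1.0003892494139124 vel 0.5770651638773744
[ 0.6722 -0.0688  0.048 ] [457.43737811 236.93728479]
[ 0.6722 -0.0688  0.056 ] [461.62451952 240.92930895]
```

View pics/w6.png

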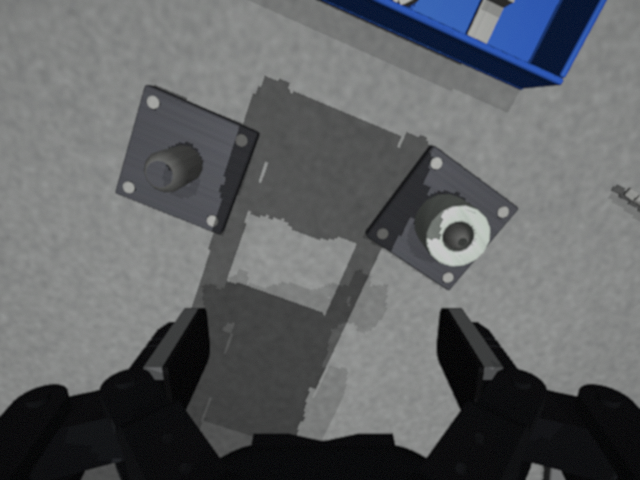

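Slim collar is on its pin: the pin shows inside the bore at (458,237). Next, the wide collar.

Call:
{"fn": "apply_moves", "kwargs": {
  "deltas": [
    [[-0.018, 0.036, 0, 0, 0, 0, 1], [-0.036, 0.072, 0, 0, 0, 0, 1], [-0.054, 0.108, 0, 0, 0, 0, 1], [-0.072, 0.144, 0, 0, 0, 0, 1], [-0.09, 0.18, 0, 0, 0, 0, 1]]
  ]
}}

```text
time: 6.9
tcp_pos: [0.5477, 0.1936, 0.1562]
ee_rot: [0.982, 0.188, -0.0, 0.0]
contact_force: [0.0, 0.0, -0.6]
width: 1.003
```

Call:
{"fn": "apply_moves", "kwargs": {
  "deltas": [
    [[-0.018, 0.036, 0, 0, 0, 0, 1], [-0.036, 0.072, 0, 0, 0, 0, 1], [-0.058, 0.104, -0.02, 0, 0, 0, 1], [-0.059, 0.105, -0.05, 0, 0, 0, 1], [-0.059, 0.105, -0.06, 0, 0, 0, 1]]
  ]
}}

```text
time: 7.32
tcp_pos: [0.487, 0.2981, 0.0933]
ee_rot: [0.982, 0.19, -0.002, 0.001]
contact_force: [-0.7, -0.3, -1.4]
width: 1.003
```

Call:
{"fn": "apply_moves", "kwargs": {
  "deltas": [
    [[0, 0, 0, 0, 0, 0, 1], [0, 0, 0, 0, 0, 0, 1]]
  ]
}}

```text
time: 7.48
tcp_pos: [0.4901, 0.2965, 0.0961]
ee_rot: [0.982, 0.188, -0.001, 0.0]
contact_force: [-0.7, 0.1, -0.2]
width: 0.995
```

```bash
python3 look.py w7 '[.4900,.2989,.036]'
```

```text
7.4833 [0.4900532  0.29646236 0.09607468] [ 9.82162651e-01  1.88031666e-01 -6.93619369e-04  3.72352407e-04] [-0.70283685  0.10658276 -0.21851766] 0.9954166164654301 vel 0.026425234848897007
[0.49   0.2989 0.036 ] [317.68644536 264.29716731]
```

View pics/w7.png

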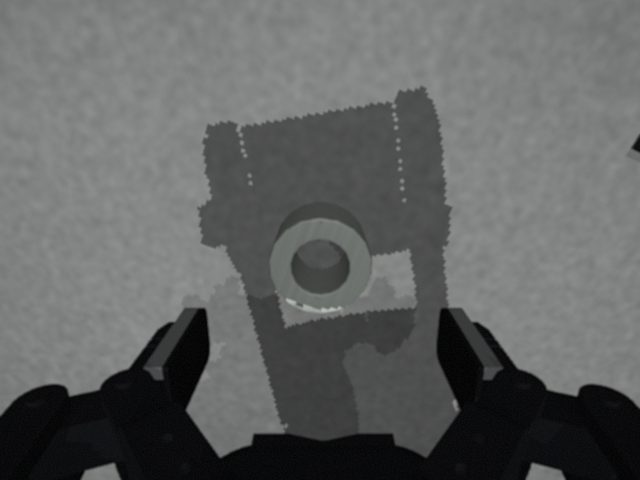

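Call:
{"fn": "apply_moves", "kwargs": {
  "deltas": [
    [[0, 0.001, -0.025, 0, 0, 0, 1], [0, 0.001, -0.05, 0, 0, 0, 1], [0, 0.001, -0.069, 0, 0, 0, 0.9], [0, 0.001, -0.069, 0, 0, 0, 0.6], [0, 0.001, -0.069, 0, 0, 0, 0.35]]
  ]
}}

```text
time: 7.95
tcp_pos: [0.4906, 0.2976, 0.0279]
ee_rot: [0.982, 0.188, -0.0, 0.0]
contact_force: [0.2, -0.3, -0.3]
width: 0.64
```

Call:
{"fn": "apply_moves", "kwargs": {
  "deltas": [
    [[0, 0, 0, 0, 0, 0, 0.3], [0, 0, 0, 0, 0, 0, 0.3], [0, 0, 0, 0, 0, 0, 0.3], [0, 0, 0, 0, 0, 0, 0.3], [0, 0, 0, 0, 0, 0, 0.3]]
  ]
}}

```text
time: 8.37
tcp_pos: [0.4907, 0.2986, 0.0285]
ee_rot: [0.982, 0.188, 0.001, -0.0]
contact_force: [0.7, -1.8, 7.6]
width: 0.601
```

```bash
python3 look.py w8 ; python3 - <<'E'
from h import *
import pickle
c,s=pickle.load(open('w8.pkl','rb'));M=R.from_quat(s['ee_rot']).as_matrix()
g=cv2.cvtColor(cv2.imread('pics/w8.png'),cv2.COLOR_BGR2GRAY)
for th in(75,80,85,90,95):
  for e in ell(g,323,346,55,th,dark=True,minA=1200): 
    if e[4]=='out': p=plane(c,e[0],.036);print(th,e,p,M.T@(p-s['tcp_pos']))
E
```

```text
8.3667 [0.490699   0.29858657 0.02853635] [ 9.82110395e-01  1.88303537e-01  9.48763116e-04 -2.23666152e-04] [ 0.65188967 -1.77119355  7.64606394] 0.600849237364378 vel 0.0018755131515146258
75 ((np.float64(322.85), np.float64(346.38)), (np.float64(322.78), np.float64(346.63)), array([62.2, 89.3]), 4138.8, 'out') [0.4881685  0.29726554 0.036     ] [-0.00282511  0.00029078 -0.00746919]
80 ((np.float64(322.82), np.float64(346.51)), (np.float64(322.79), np.float64(346.67)), array([63.4, 89.7]), 4266.6, 'out') [0.48811462 0.29725562 0.036     ] [-0.00287884  0.00028006 -0.00746929]
85 ((np.float64(322.9), np.float64(346.29)), (np.float64(322.8), np.float64(346.6)), array([65.2, 89.9]), 4391.4, 'out') [0.48820966 0.29726271 0.036     ] [-0.00278792  0.00030863 -0.00746912]
90 ((np.float64(323.08), np.float64(343.64)), (np.float64(322.93), np.float64(343.42)), array([72.4, 87.5]), 4998.2, 'out') [0.48924826 0.29760722 0.036     ] [-0.00169555  0.0003727  -0.007467  ]
95 ((np.float64(315.88), np.float64(349.69)), (np.float64(315.46), np.float64(349.32)), array([ 75.9, 113.5]), 6226.3, 'out') [0.48597064 0.29907757 0.036     ] [-0.00419689 -0.00220567 -0.00747166]
```

View pics/w8.png

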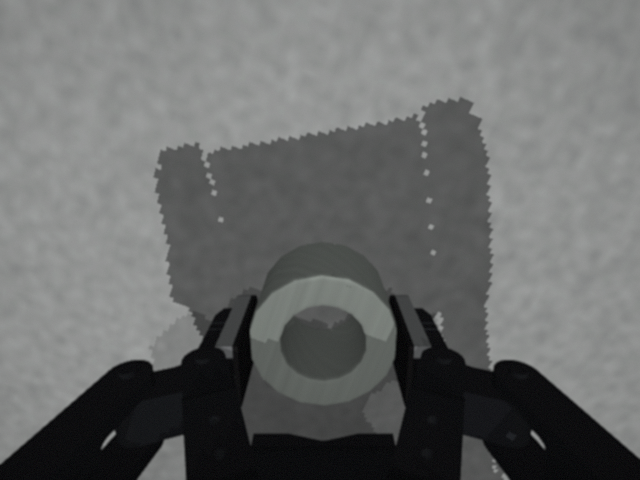

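Call:
{"fn": "apply_moves", "kwargs": {
  "deltas": [
    [[0, 0, 0.03, 0, 0, 0, 0.3], [0.002, -0.005, 0.07, 0, 0, 0, 0.3], [0.012, -0.03, 0.1, 0, 0, 0, 0.3], [0.027, -0.065, 0.106, 0, 0, 0, 0.3], [0.042, -0.1, 0.106, 0, 0, 0, 0.3]]
  ]
}}

```text
time: 8.83
tcp_pos: [0.5338, 0.1986, 0.1368]
ee_rot: [0.982, 0.189, 0.003, -0.001]
contact_force: [0.6, 0.2, -1.9]
width: 0.6
```

Call:
{"fn": "apply_moves", "kwargs": {
  "deltas": [
    [[0.015, -0.037, 0, 0, 0, 0, 0.3], [0.03, -0.072, 0, 0, 0, 0, 0.3], [0.045, -0.105, 0, 0, 0, 0, 0.3], [0.045, -0.105, 0, 0, 0, 0, 0.3], [0.045, -0.105, 0, 0, 0, 0, 0.3]]
  ]
}}

```text
time: 9.25
tcp_pos: [0.5774, 0.0916, 0.1335]
ee_rot: [0.982, 0.187, 0.0, -0.0]
contact_force: [-0.2, 0.8, -1.4]
width: 0.597
```

```bash
python3 look.py w9 '[.6443,.1178,.012]' '[.6443,.1178,.056]'
```

```text
9.25 [0.57737801 0.09156903 0.13346744] [ 9.82423755e-01  1.86664239e-01  1.61997078e-04 -2.19118597e-05] [-0.22138822  0.84572083 -1.43491402] 0.5974339538227439 vel 0.049411581667846954
[0.6443 0.1178 0.012 ] [322.51772052 117.67596009]
[0.6443 0.1178 0.056 ] [322.47816315 120.25539279]
```

View pics/w9.png

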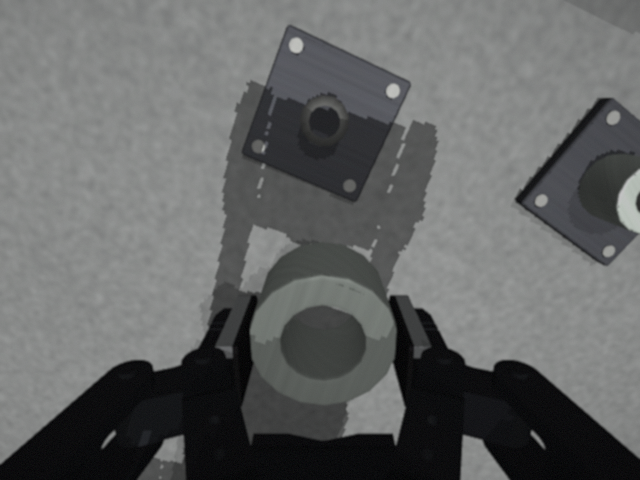

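Call:
{"fn": "apply_moves", "kwargs": {
  "deltas": [
    [[0.035, 0.013, 0, 0, 0, 0, 0.3], [0.0685, 0.0255, 0, 0, 0, 0, 0.3], [0.0685, 0.0255, -0.02, 0, 0, 0, 0.3], [0.0685, 0.0255, -0.035, 0, 0, 0, 0.3], [0.0685, 0.0255, -0.035, 0, 0, 0, 0.3]]
  ]
}}

```text
time: 9.72
tcp_pos: [0.6428, 0.1203, 0.095]
ee_rot: [0.982, 0.189, -0.003, -0.0]
contact_force: [-1.0, -0.2, -2.5]
width: 0.599
```

Call:
{"fn": "apply_moves", "kwargs": {
  "deltas": [
    [[0, 0, -0.008, 0, 0, 0, 0.3], [0, 0, -0.016, 0, 0, 0, 0.3], [0, 0, -0.024, 0, 0, 0, 0.3], [0, 0, -0.024, 0, 0, 0, 0.3]]
  ]
}}

```text
time: 10.05
tcp_pos: [0.6443, 0.1189, 0.073]
ee_rot: [0.982, 0.188, -0.001, -0.0]
contact_force: [-0.8, 0.2, -2.6]
width: 0.604
```

Call:
{"fn": "apply_moves", "kwargs": {
  "deltas": [
    [[0, -0.0005, -0.009, 0, 0, 0, 0.3], [0, -0.001, -0.018, 0, 0, 0, 0.3], [0, -0.001, -0.026, 0, 0, 0, 0.3], [0, -0.001, -0.032, 0, 0, 0, 0.3], [0, -0.001, -0.032, 0, 0, 0, 0.3]]
  ]
}}

```text
time: 10.47
tcp_pos: [0.6451, 0.1176, 0.0412]
ee_rot: [0.982, 0.188, -0.0, -0.0]
contact_force: [-0.0, 0.2, -2.6]
width: 0.595
```

Call:
{"fn": "apply_moves", "kwargs": {
  "deltas": [
    [[0, 0, -0.001, 0, 0, 0, 0.3], [0, 0, -0.002, 0, 0, 0, 0.3], [0, 0, -0.003, 0, 0, 0, 0.3]]
  ]
}}

```text
time: 10.72
tcp_pos: [0.6454, 0.1178, 0.0405]
ee_rot: [0.982, 0.188, -0.0, 0.0]
contact_force: [-7.9, -1.6, 22.2]
width: 0.601
```

Call:
{"fn": "apply_moves", "kwargs": {
  "deltas": [
    [[0, 0, 0.001, 0, 0, 0, 0.7], [0, 0, 0.001, 0, 0, 0, 1], [0, 0, 0.001, 0, 0, 0, 1], [0, 0, 0.001, 0, 0, 0, 1], [0, 0, 0.001, 0, 0, 0, 1]]
  ]
}}

```text
time: 11.13
tcp_pos: [0.6453, 0.1178, 0.0402]
ee_rot: [0.982, 0.188, 0.0, -0.0]
contact_force: [-0.4, 1.1, 0.4]
width: 1.002
```

Call:
{"fn": "apply_moves", "kwargs": {
  "deltas": [
    [[0, 0, 0.035, 0, 0, 0, 1], [0, 0, 0.075, 0, 0, 0, 1], [-0.01, -0.02, 0.11, 0, 0, 0, 1], [-0.02, -0.05, 0.13, 0, 0, 0, 1], [-0.035, -0.08, 0.14, 0, 0, 0, 1]]
  ]
}}

```text
time: 11.55
tcp_pos: [0.6124, 0.0377, 0.184]
ee_rot: [0.982, 0.189, 0.003, 0.0]
contact_force: [0.2, 0.2, 0.2]
width: 1.0
```

```bash
python3 look.py w10 '[.6722,-.0688,.048]' '[.6447,.1166,.048]'
```

```text
11.55 [0.61237452 0.03765433 0.18401215] [9.81951385e-01 1.89109252e-01 2.99849584e-03 4.20221102e-04] [0.16130388 0.22113356 0.20886803] 0.9999150805190073 vel 0.5770440618865567
[ 0.6722 -0.0688  0.048 ] [497.79086846 202.72229166]
[0.6447 0.1166 0.048 ] [228.30144106 138.1916959 ]
```

View pics/w10.png

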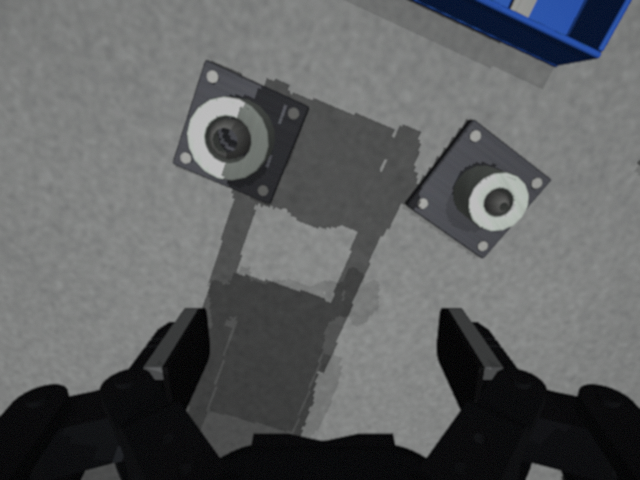

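Both collars are seated: the bores sit over the pins at (229,138) and (498,202), matching the predictions. Before approaching the magnifier, I'll check that the tilted grasp can be reached.

```bash
python3 - <<'E'
from h import *
import pickle
from scipy.optimize import least_squares
D=[([-1.194,.353,1.633,0,1.155,-.002],[.23096,-.58025,.24455]),([4.31172145e-02,4.39827149e-01,2.15767310e+00,0,5.42408452e-01,1.235],[.44777747,.02082071,.02612784]),([5.167e-2,.19332,2.07856,.002,.86923,1.2382],[.44857864,.02521612,.15926687])]
for n in('w5','w6','w7','w8','w9','w10'):
    c,s=pickle.load(open(n+'.pkl','rb'));D.append((s['joints'],s['tcp_pos']));print(np.round(s['joints'],3))
J=np.array([d[0] for d in D]);P=np.array([d[1] for d in D])
rr=np.hypot(P[:,0],P[:,1])
def f(p):
    A,L1,L2,o,H=p;a=J[:,1]+J[:,2];
    r=A+L1*np.sin(J[:,1])+L2*np.sin(a)+o*np.cos(a);z=H+L1*np.cos(J[:,1])+L2*np.cos(a)-o*np.sin(a);return np.r_[r-rr,z-P[:,2]]
q=least_squares(f,[0,.4,.4,0,.1]);print(q.x,np.abs(q.fun).max())
A,L1,L2,o,H=q.x
h=np.radians(-62.6);e1=np.array([np.cos(h),np.sin(h),0]);e2=np.array([-np.sin(h),np.cos(h),0]);e3=np.array([0,0,1.])
grip=np.array([.512,-.392,.13])
for d in(.15,.2,.25,.3):
  for al in(30,45,60):
    t=np.radians(al);z=np.sin(t)*e1-np.cos(t)*e3;y=-e2;x=np.cross(y,z);Rt=np.c_[x,y,z]
    w=grip-d*z
    j1=np.arctan2(w[1],w[0]);r=np.hypot(w[0],w[1]);zz=w[2]
    g=lambda v:[A+L1*np.sin(v[0])+L2*np.sin(v[1])+o*np.cos(v[1])-r,H+d+L1*np.cos(v[0])+L2*np.cos(v[1])-o*np.sin(v[1])-zz]
    # note: H excludes d
    v=least_squares(g,[.3,2.2]);a=v.x[1]
    Q=(R.from_euler('z',j1)*R.from_euler('y',a)).inv()*R.from_matrix(Rt)
    m=Q.as_matrix();j5=np.arccos(m[2,2]);j4=np.arctan2(m[1,2],m[0,2]);ph=np.arctan2(m[2,1],-m[2,0])
    print(d,al,'j1 %.2f j2 %.2f j3 %.2f j4 %.2f j5 %.2f j6 %.2f'%(j1,v.x[0],a-v.x[0],j4,j5,(ph-np.pi/2+np.pi)%(2*np.pi)-np.pi),v.cost<1e-8)
E
```

```text
[-0.076  0.456  1.762  0.     0.925  1.117]
[0.017 0.462 1.674 0.    1.    1.211]
[ 0.542  0.457  1.862 -0.     0.825  1.734]
[ 0.544  0.562  1.886 -0.     0.692  1.736]
[0.155 0.419 1.816 0.    0.906 1.35 ]
[ 0.059  0.395  1.719 -0.     1.021  1.249]
[ 0.00081449  0.56965571  0.49380469  0.05950545 -0.03575976] 0.0015226900211304795
0.15 30 j1 -0.60 j2 0.44 j3 1.85 j4 -0.58 j5 0.45 j6 2.54 True
0.15 45 j1 -0.57 j2 0.44 j3 1.92 j4 -1.40 j5 0.37 j6 -2.94 True
0.15 60 j1 -0.55 j2 0.47 j3 1.97 j4 -2.08 j5 0.54 j6 -2.28 True
0.2 30 j1 -0.58 j2 0.42 j3 1.90 j4 -0.63 j5 0.43 j6 2.61 True
0.2 45 j1 -0.54 j2 0.43 j3 1.99 j4 -1.53 j5 0.38 j6 -2.77 True
0.2 60 j1 -0.50 j2 0.48 j3 2.06 j4 -2.14 j5 0.61 j6 -2.15 True
0.25 30 j1 -0.55 j2 0.41 j3 1.95 j4 -0.69 j5 0.41 j6 2.70 True
0.25 45 j1 -0.50 j2 0.42 j3 2.06 j4 -1.65 j5 0.41 j6 -2.61 True
0.25 60 j1 -0.45 j2 0.49 j3 2.14 j4 -2.18 j5 0.69 j6 -2.05 True
0.3 30 j1 -0.53 j2 0.39 j3 2.00 j4 -0.75 j5 0.40 j6 2.78 True
0.3 45 j1 -0.46 j2 0.42 j3 2.12 j4 -1.74 j5 0.44 j6 -2.47 True
0.3 60 j1 -0.39 j2 0.52 j3 2.22 j4 -2.21 j5 0.77 j6 -1.94 True
```

```bash
cat > tgt.py <<'E'
from h import *
def frame(yaw,al):
    h=np.radians(yaw);e1=np.array([np.cos(h),np.sin(h),0]);e2=np.array([-np.sin(h),np.cos(h),0]);t=np.radians(al)
    z=np.sin(t)*e1-np.array([0,0,np.cos(t)]);return R.from_matrix(np.c_[np.cross(e2,z),e2,z])
E
python3 - <<'E'
from tgt import *
from bench import r
s=r.state();Rc=R.from_quat([0.98212,0.18827,0,0]);Rt=frame(-62.6,30)
v=(Rt*Rc.inv()).as_rotvec();print(v,np.degrees(np.linalg.norm(v)),v/15,s['tcp_pos'])
d=np.array([.4866,-.343,.2226])-[.6103,.0378,.1802];print(d,d/15)
E
```

```text
[-0.55132622  0.20556437  1.62800795] 99.18339977216726 [-0.03675508  0.01370429  0.10853386] [0.60903956 0.03268057 0.18414753]
[-0.1237 -0.3808  0.0424] [-0.00824667 -0.02538667  0.00282667]
```

Call:
{"fn": "apply_moves", "kwargs": {
  "deltas": [
    [[-0.0082, -0.0254, 0.0028, -0.0368, 0.0137, 0.1085, 1], [-0.0164, -0.0508, 0.0056, -0.0736, 0.0274, 0.217, 1], [-0.0246, -0.0762, 0.0084, -0.1104, 0.0411, 0.3255, 1], [-0.0328, -0.1016, 0.0112, -0.1472, 0.0548, 0.434, 1], [-0.041, -0.127, 0.014, -0.184, 0.0685, 0.5425, 1]]
  ]
}}

```text
time: 12.02
tcp_pos: [0.569, -0.0904, 0.1944]
ee_rot: [0.89, 0.446, -0.051, 0.083]
contact_force: [-0.1, 1.1, -0.3]
width: 1.001
```

Call:
{"fn": "apply_moves", "kwargs": {
  "deltas": [
    [[-0.0082, -0.0254, 0.0028, -0.0368, 0.0137, 0.1085, 1], [-0.0164, -0.0508, 0.0056, -0.0736, 0.0274, 0.217, 1], [-0.0246, -0.0762, 0.0084, -0.1104, 0.0411, 0.3255, 1], [-0.0328, -0.1016, 0.0112, -0.1472, 0.0548, 0.434, 1], [-0.041, -0.127, 0.014, -0.184, 0.0685, 0.5425, 1]]
  ]
}}

```text
time: 12.43
tcp_pos: [0.528, -0.2171, 0.2083]
ee_rot: [0.725, 0.664, -0.097, 0.159]
contact_force: [0.2, 0.5, -0.2]
width: 0.999
```

Call:
{"fn": "apply_moves", "kwargs": {
  "deltas": [
    [[-0.0082, -0.0254, 0.0028, -0.0368, 0.0137, 0.1085, 1], [-0.0164, -0.0508, 0.0056, -0.0736, 0.0274, 0.217, 1], [-0.0246, -0.0762, 0.0084, -0.1104, 0.0411, 0.3255, 1], [-0.0328, -0.1016, 0.0112, -0.1472, 0.0548, 0.434, 1], [-0.041, -0.127, 0.014, -0.184, 0.0685, 0.5425, 1]]
  ]
}}

```text
time: 12.85
tcp_pos: [0.4869, -0.344, 0.2224]
ee_rot: [0.499, 0.827, -0.135, 0.222]
contact_force: [0.0, 0.4, -0.7]
width: 0.994
```

Call:
{"fn": "apply_moves", "kwargs": {
  "deltas": [
    [[0, 0, 0, 0, 0, 0, 1], [0, 0, 0, 0, 0, 0, 1]]
  ]
}}

```text
time: 13.02
tcp_pos: [0.4861, -0.3441, 0.2222]
ee_rot: [0.504, 0.824, -0.135, 0.221]
contact_force: [-0.5, 0.2, 0.4]
width: 0.998
```

```bash
python3 look.py w11 '[.513,-.394,.123]' '[.5265,-.419,.172]'; python3 -c "
from tgt import *
from bench import r
s=r.state();print(s['joints']);print((R.from_quat(s['ee_rot'])*frame(-62.6,30).inv()).as_rotvec())"
```

```text
13.0167 [ 0.48611945 -0.34411183  0.22220752] [ 0.50354007  0.82425794 -0.13460982  0.22119324] [-0.46683579  0.23235438  0.35460877] 0.9976783453338118 vel 0.049607046248197395
[ 0.513 -0.394  0.123] [324.88238804 232.59242283]
[ 0.5265 -0.419   0.172 ] [325.92487152 322.41177421]
[-0.45063983  0.17515502  2.04785944 -0.59283762  0.56677726 -0.47542417]
[ 0.00049568 -0.00133134 -0.00374381]
```

View pics/w11.png

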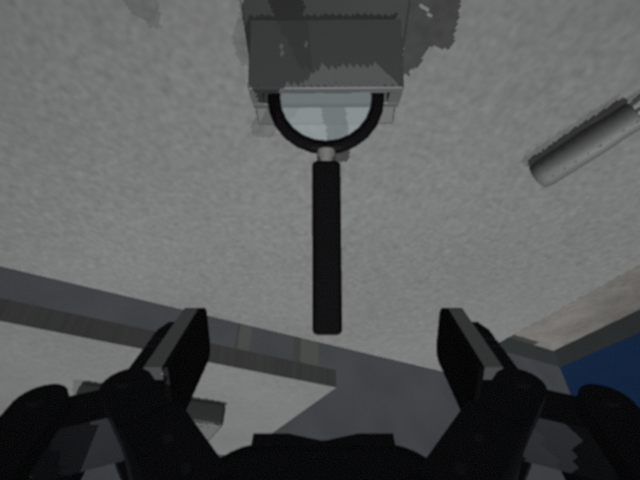

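```bash
cat > tri_h.py <<'E'
from mag import *
import pickle,sys
from bench import r
S=r.camera_info('scene');T=r.camera_info('top')
n=sys.argv[1];box=eval(sys.argv[2])
c,s=pickle.load(open(n+'.pkl','rb'))
w=handle(cv2.imread(f'pics/{n}.png'),box,40);t=handle(cv2.imread('pics/top0.png'),(410,250,515,315));sc=handle(cv2.imread('pics/scene0.png'),(120,360,220,440))
print(w)
near,tip=sorted(w[:2],key=lambda p:p[1])
for a,b in(((c,tip),(T,t[1])),((c,near),(T,t[0])),((c,tip),(S,sc[0])),((S,sc[0]),(T,t[1]))):
    print(tri([a,b]))
Tp=tri([(c,tip),(T,t[1]),(S,sc[0])]);Np=tri([(c,near),(T,t[0])]);print('tip',Tp)
# handle plane from wrist & from top -> line
def pl(ci,p,q):
    o,d1=ray(ci,p);_,d2=ray(ci,q);m=np.cross(d1,d2);return o,m/np.linalg.norm(m)
for C,hh in((T,t),(S,sc)):
    o1,n1=pl(c,near,tip);o2,n2=pl(C,*hh[:2]);d=np.cross(n1,n2);d/=np.linalg.norm(d);d*=np.sign(d[2])
    print('dir',d,'tilt',np.degrees(np.arccos(d[2])),'yaw',np.degrees(np.arctan2(d[1],d[0])))
    p=np.linalg.lstsq(np.array([n1,n2,d]),np.array([n1@o1,n2@o2,0]),rcond=None)[0]
    for uv in(near,tip):
        o,e=ray(c,uv);k=np.linalg.lstsq(np.c_[d,-e],o-p,rcond=None)[0];print('   ',p+d*k[0])
E
python3 tri_h.py w11 '(300,155,360,345)'
```

```text
(array([325.64781925, 160.92742765]), array([327.09259283, 333.08314315]), ((326.5, 247.0), (172.0, 27.0), 90.0))
(array([ 0.52835832, -0.42183835,  0.17751218]), np.float64(0.0003581683490631302))
(array([ 0.49683042, -0.35974686,  0.0970682 ]), np.float64(0.0008946738804490799))
(array([ 0.52776757, -0.41640794,  0.1795567 ]), np.float64(0.001738185031014985))
(array([ 0.52918934, -0.41739675,  0.18410921]), np.float64(0.002379412588185059))
tip (array([ 0.52801779, -0.41806924,  0.18018048]), np.float64(0.002955219569983473))
dir [ 0.24816398 -0.46822357  0.84804559] tilt 32.000270564041244 yaw -62.075885643563915
    [ 0.49966582 -0.36693862  0.0875251 ]
    [ 0.52664874 -0.41784866  0.17973326]
dir [ 0.26007664 -0.49077842  0.83156279] tilt 33.74038898176219 yaw -62.07968427671751
    [ 0.49961151 -0.36683568  0.08767672]
    [ 0.52794283 -0.42029839  0.1782626 ]
```

The handle is at columns 313–341, rows 162–333, and the frame sits in the slot. The grasp point comes out near (0.513, -0.392, 0.130). I'll approach part of the way and check again.

Call:
{"fn": "apply_moves", "kwargs": {
  "deltas": [
    [[0.007, -0.012, -0.024, 0, 0, 0.01, 1], [0.013, -0.023, -0.048, 0, 0, 0.01, 1], [0.0175, -0.03, -0.06, 0, 0, 0.01, 1], [0.0175, -0.03, -0.06, 0, 0, 0.01, 1], [0.0175, -0.03, -0.06, 0, 0, 0.01, 1]]
  ]
}}

```text
time: 13.48
tcp_pos: [0.5052, -0.3724, 0.1615]
ee_rot: [0.498, 0.828, -0.133, 0.221]
contact_force: [0.5, 0.7, 1.0]
width: 0.997
```

```bash
python3 look.py w12 '[.5127,-.3918,.1302]' '[.5275,-.4195,.178]' '[.4995,-.367,.0875]'; python3 tri_h.py w12 '(290,100,365,480)'
```

```text
13.4833 [ 0.50517138 -0.37235602  0.16151584] [ 0.49800793  0.82780415 -0.13322473  0.22131326] [0.50217882 0.72911889 1.04194491] 0.9969710102283389 vel 0.03701603977372791
[ 0.5127 -0.3918  0.1302] [317.98577671 289.04126506]
[ 0.5275 -0.4195  0.178 ] [317.82792836 419.77724268]
[ 0.4995 -0.367   0.0875] [318.20585375 182.28838682]
(array([317.5790872 , 425.01613898]), array([318.67429277, 182.04360068]), ((316.9999694824219, 303.4999694824219), (242.99996948242188, 39.99999237060547), 90.0))
(array([ 0.5280102 , -0.42100912,  0.17973326]), np.float64(0.00014991982966155082))
(array([ 0.49700219, -0.3600818 ,  0.09558756]), np.float64(0.0007087380407452608))
(array([ 0.52787036, -0.41645147,  0.18034752]), np.float64(0.0018913453469028485))
(array([ 0.52918934, -0.41739675,  0.18410921]), np.float64(0.002379412588185059))
tip (array([ 0.5281104 , -0.41809665,  0.18096669]), np.float64(0.0030268449929530448))
dir [ 0.25074078 -0.4761149   0.8428782 ] tilt 32.55468975377283 yaw -62.226949860687974
    [ 0.49955533 -0.36661245  0.08769039]
    [ 0.52712361 -0.41896     0.18036258]
dir [ 0.25930927 -0.49286308  0.8305689 ] tilt 33.84277811236106 yaw -62.24986738543747
    [ 0.49959685 -0.36669416  0.08758279]
    [ 0.52832342 -0.42129409  0.17959416]
```

View pics/w12.png

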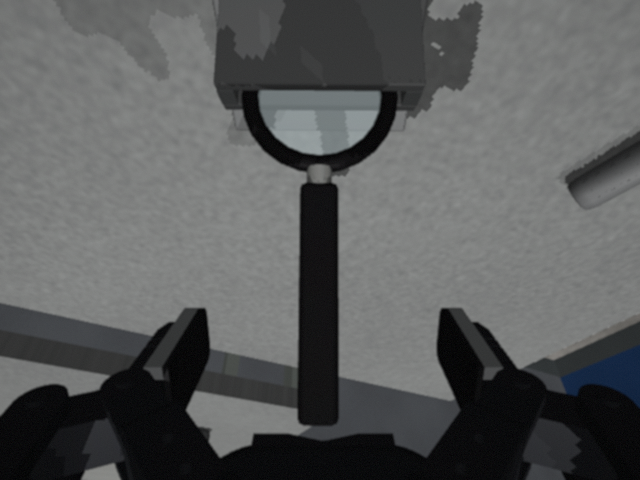

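Call:
{"fn": "apply_moves", "kwargs": {
  "deltas": [
    [[0.004, -0.008, -0.014, 0, 0, 0, 1], [0.008, -0.015, -0.027, 0, 0, 0, 1], [0.0103, -0.02, -0.036, 0, 0, 0, 0.8], [0.0103, -0.02, -0.036, 0, 0, 0, 0.6], [0.0103, -0.02, -0.036, 0, 0, 0, 0.4]]
  ]
}}

```text
time: 13.95
tcp_pos: [0.5152, -0.3929, 0.1266]
ee_rot: [0.498, 0.828, -0.133, 0.222]
contact_force: [-0.7, 1.1, 0.3]
width: 0.602
```

```bash
python3 look.py w13 '[.5127,-.3918,.1302]'
```

```text
13.95 [ 0.51516738 -0.39294278  0.12661911] [ 0.49786     0.82765817 -0.13344145  0.22206023] [-0.67819742  1.14775031  0.28067008] 0.6021420206490533 vel 0.01500591113651948
[ 0.5127 -0.3918  0.1302] [318.81353196 333.78578768]
```

View pics/w13.png

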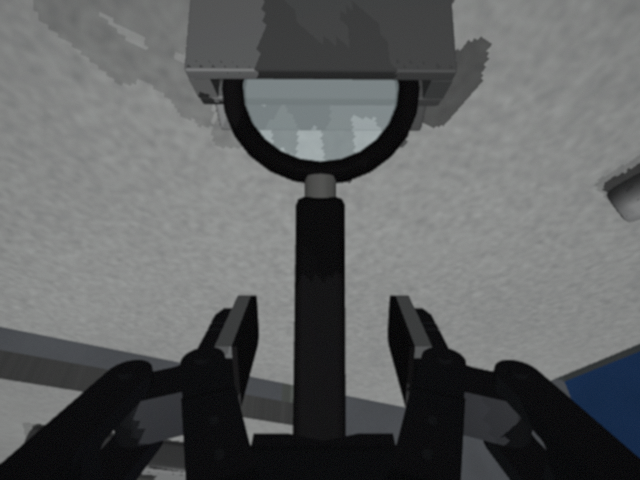

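Call:
{"fn": "apply_moves", "kwargs": {
  "deltas": [
    [[-0.001, -0.0005, 0, 0, 0, 0, 0.3], [-0.001, -0.0005, 0, 0, 0, 0, 0.2], [-0.001, -0.0005, 0, 0, 0, 0, 0.1], [-0.001, -0.0005, 0, 0, 0, 0, 0.0], [-0.001, -0.0005, 0, 0, 0, 0, 0.0]]
  ]
}}

```text
time: 14.42
tcp_pos: [0.5144, -0.3939, 0.127]
ee_rot: [0.498, 0.828, -0.133, 0.223]
contact_force: [-1.2, 0.4, 5.2]
width: 0.199
```

Call:
{"fn": "apply_moves", "kwargs": {
  "deltas": [
    [[0, 0, 0, 0, 0, 0, 0], [0, 0, 0, 0, 0, 0, 0], [0, 0, 0, 0, 0, 0, 0], [0, 0, 0, 0, 0, 0, 0]]
  ]
}}

```text
time: 14.75
tcp_pos: [0.5144, -0.3939, 0.1269]
ee_rot: [0.498, 0.828, -0.133, 0.223]
contact_force: [-1.7, 1.4, 6.4]
width: 0.202
```

```bash
python3 look.py w14
```

```text
14.75 [ 0.514405   -0.39392214  0.12687674] [ 0.4978235   0.82754037 -0.13345674  0.22257136] [-1.74631659  1.37176288  6.36120127] 0.20192442910599015 vel 0.001644820509795229
```

View pics/w14.png

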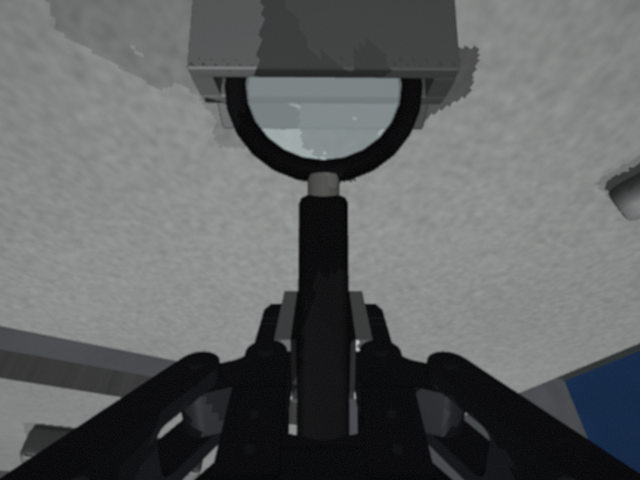

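Call:
{"fn": "apply_moves", "kwargs": {
  "deltas": [
    [[0.0023, -0.0044, 0.0087, 0, 0, 0, 0], [0.0047, -0.0089, 0.0173, 0, 0, 0, 0], [0.0047, -0.0089, 0.0173, 0, 0, 0, 0]]
  ]
}}

```text
time: 15.05
tcp_pos: [0.5198, -0.4034, 0.145]
ee_rot: [0.498, 0.827, -0.133, 0.223]
contact_force: [0.4, -0.4, 0.3]
width: 0.197
```

Call:
{"fn": "apply_moves", "kwargs": {
  "deltas": [
    [[0.0035, -0.0066, 0.013, 0, 0, 0, 0], [0.007, -0.0133, 0.026, 0, 0, 0, 0], [0.0105, -0.02, 0.039, 0, 0, 0, 0], [0.014, -0.0266, 0.052, 0, 0, 0, 0], [0.0164, -0.031, 0.0606, 0, 0, 0, 0]]
  ]
}}

```text
time: 15.47
tcp_pos: [0.5355, -0.434, 0.2048]
ee_rot: [0.498, 0.828, -0.133, 0.222]
contact_force: [0.4, 0.2, -0.7]
width: 0.197
```

```bash
python3 look.py w15
```

```text
15.4667 [ 0.53546164 -0.4340025   0.2047997 ] [ 0.49793695  0.82753564 -0.13343139  0.22235021] [ 0.42453706  0.15815934 -0.69678496] 0.19657097191334602 vel 0.31104819914452103
```

View pics/w15.png

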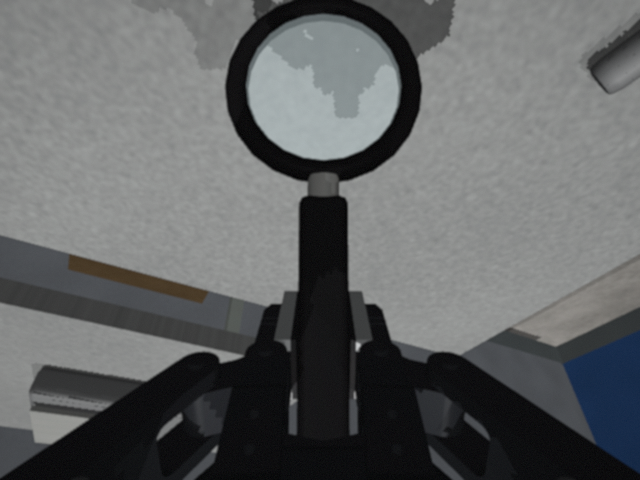

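```bash
cat > circ.py <<'E'
from tgt import *
import pickle,sys
from bench import r
def conic(e):
    (x,y),(a,b),t=e;a/=2;b/=2;t=np.radians(t);c,s=np.cos(t),np.sin(t)
    T=np.array([[c,s,-(c*x+s*y)],[-s,c,(s*x-c*y)],[0,0,1]]);return T.T@np.diag([1/a**2,1/b**2,-1])@T
def circle(e,K,rad):
    Q=K.T@conic(e)@K;w,V=np.linalg.eigh(Q)
    if np.sum(w<0)==2: w,V=np.linalg.eigh(-Q)
    l3,l2,l1=w;v3,v1=V[:,0],V[:,2]   # l3<0<l2<=l1
    out=[]
    for s in(1,-1):
        n=s*np.sqrt((l1-l2)/(l1-l3))*v1+np.sqrt((l2-l3)/(l1-l3))*v3
        for n in(n,):
            if n[2]>0:n=-n
            # centre: pole of plane: direction Q^-1 n
            c=np.linalg.solve(Q,n);c*=np.sign(c[2])
            # distance from radius: scale so that centre depth matches
            d=np.sqrt(-l1*l3)/l2 if False else None
            c/=np.linalg.norm(c)
            # plane n.X=n.(k c); radius scales with k: find a point of the circle
            u=np.cross(n,[1,0,0.]);u/=np.linalg.norm(u)
            # (c+t u)^T Q (c+t u)=0 at k=1
            A=u@Q@u;B=2*c@Q@u;C=c@Q@c;t=np.roots([A,B,C]);t=np.abs(t.real).mean()
            out.append((n,c*rad/t))
    return out
E
cat > lens.py <<'E'
from circ import *
n=sys.argv[1]
c,s=pickle.load(open(n+'.pkl','rb'));im=cv2.imread(f'pics/{n}.png');g=im.max(axis=2)
V=c['view'];M=R.from_quat(s['ee_rot']).as_matrix();Rc=M.T@V[:3,:3].T;tc=M.T@(-V[:3,:3].T@V[:3,3]-s['tcp_pos'])
th=int(sys.argv[2]) if len(sys.argv)>2 else 45
cs,hi=cv2.findContours((g[:300]<th).astype(np.uint8),cv2.RETR_CCOMP,cv2.CHAIN_APPROX_NONE)
res={}
for i,k in enumerate(cs):
    A=cv2.contourArea(k)
    if A<8000: continue
    P=k[:,0,:].astype(float)
    hole=hi[0][i][3]>=0
    if hole: nm,rad='inner',None
    else: nm='outer'
    if not hole: P=P[(P[:,1]<165)&(P[:,1]>3)]
    e=cv2.fitEllipseDirect(P.astype(np.float32)) ;print(nm,A,e)
    for nn,cc in circle(e,c['mtx'],.0385 if nm=='outer' else .0305):
        print('   n tool',(Rc@nn).round(4),'c tool',(Rc@cc+tc).round(4),'n world',(M@Rc@nn).round(4),'c world',(M@(Rc@cc+tc)+s['tcp_pos']).round(4))
E
python3 lens.py w15
```

```text
outer 27723.5 ((323.168212890625, 88.55035400390625), (185.81381225585938, 193.1348876953125), 89.79415130615234)
   n tool [-4.370e-01  3.000e-04 -8.994e-01] c tool [ 0.0792 -0.0002  0.0392] n world [-0.0341  0.0637  0.9974] c world [ 0.5125 -0.3909  0.1312]
   n tool [ 0.3939 -0.     -0.9191] c tool [ 0.0858 -0.0002  0.0391] n world [-0.3758  0.7078  0.5982] c world [ 0.5097 -0.3857  0.128 ]
inner 18293.0 ((323.0943603515625, 86.70977783203125), (148.4431915283203, 156.94044494628906), 91.43032836914062)
   n tool [-0.4829 -0.0053 -0.8757] c tool [ 0.0817 -0.0002  0.0352] n world [-0.0148  0.0155  0.9998] c world [ 0.5105 -0.3872  0.1334]
   n tool [ 0.4239  0.0058 -0.9057] c tool [ 0.0862 -0.0001  0.0351] n world [-0.3796  0.7275  0.5715] c world [ 0.5086 -0.3836  0.1313]
```

```bash
cat > ik.py <<'E'
from tgt import *
A,L1,L2,o,H=0.0008,.56966,.4938,.0595,-.03576
def ik(tcp,Rt,d):
    from scipy.optimize import least_squares
    Rt=Rt.as_matrix();w=tcp-d*Rt[:,2];j1=np.arctan2(w[1],w[0]);rr=np.hypot(*w[:2])
    g=lambda v:[A+L1*np.sin(v[0])+L2*np.sin(v[1])+o*np.cos(v[1])-rr,H+d+L1*np.cos(v[0])+L2*np.cos(v[1])-o*np.sin(v[1])-w[2]]
    v=least_squares(g,[.3,2.2]);a=v.x[1];m=((R.from_euler('z',j1)*R.from_euler('y',a)).inv()*R.from_matrix(Rt)).as_matrix()
    return np.round([j1,v.x[0],a-v.x[0],np.arctan2(m[1,2],m[0,2]),np.arccos(m[2,2]),np.arctan2(m[2,1],-m[2,0])-np.pi/2,v.cost],3)
E
python3 - <<'E'
from ik import *
import pickle
c,s=pickle.load(open('w11.pkl','rb'));print('meas',s['joints'].round(3))
for d in(.1,.15,.2,.25): print(d,ik(s['tcp_pos'],R.from_quat(s['ee_rot']),d))
for yaw in(-62,-90,-120):
    e=np.array([np.cos(np.radians(yaw)),np.sin(np.radians(yaw)),0]);Rt=frame(yaw,-27)
    print(yaw,ik(np.array([.6722,-.0688,.15])+.095*e+.005*Rt.as_matrix()[:,2],Rt,.2))
E
```

```text
meas [-0.452  0.175  2.049 -0.593  0.566 -0.477]
0.1 [-0.574  0.278  1.828 -0.444  0.618 -0.738  0.   ]
0.15 [-0.551  0.254  1.879 -0.474  0.603 -0.686  0.   ]
0.2 [-0.525  0.231  1.928 -0.506  0.59  -0.631  0.   ]
0.25 [-0.498  0.208  1.976 -0.54   0.58  -0.572  0.   ]
-62 [-0.295  0.717  1.308  0.329  1.468 -0.877  0.   ]
-90 [-0.359  0.61   1.508  0.466  1.238 -0.562  0.   ]
-120 [-0.374  0.483  1.735  0.59   0.939 -0.209  0.   ]
```

Call:
{"fn": "apply_moves", "kwargs": {
  "deltas": [
    [[0.01, 0.012, 0.01, 0.088, 0.0464, 0, 0], [0.025, 0.035, 0.015, 0.176, 0.0928, 0, 0], [0.04, 0.06, 0.015, 0.264, 0.1392, 0, 0], [0.057, 0.087, 0.015, 0.352, 0.1856, 0, 0], [0.074, 0.114, 0.015, 0.44, 0.232, 0, 0]]
  ]
}}

```text
time: 15.93
tcp_pos: [0.6094, -0.3183, 0.2192]
ee_rot: [0.516, 0.857, -0.005, 0.01]
contact_force: [0.8, -1.1, -2.5]
width: 0.197
```

Call:
{"fn": "apply_moves", "kwargs": {
  "deltas": [
    [[0.018, 0.028, 0, 0.088, 0.0464, 0, 0], [0.036, 0.056, 0, 0.176, 0.0928, 0, 0], [0.054, 0.084, 0, 0.264, 0.1392, 0, 0], [0.07, 0.108, 0, 0.352, 0.1856, 0, 0], [0.085, 0.133, 0, 0.44, 0.232, 0, 0]]
  ]
}}

```text
time: 16.35
tcp_pos: [0.6947, -0.1855, 0.2183]
ee_rot: [0.502, 0.832, 0.121, -0.201]
contact_force: [0.2, 0.2, -1.0]
width: 0.2
```

Call:
{"fn": "apply_moves", "kwargs": {
  "deltas": [
    [[0.008, 0.012, -0.02, 0, 0, 0, 0], [0.016, 0.025, -0.035, 0, 0, 0, 0], [0.0205, 0.035, -0.045, 0, 0, 0, 0], [0.0205, 0.035, -0.045, 0, 0, 0, 0], [0.0205, 0.035, -0.045, 0, 0, 0, 0]]
  ]
}}

```text
time: 16.77
tcp_pos: [0.7139, -0.1509, 0.1735]
ee_rot: [0.501, 0.833, 0.121, -0.2]
contact_force: [0.7, -1.5, -1.0]
width: 0.201
```

Call:
{"fn": "apply_moves", "kwargs": {
  "deltas": [
    [[0, 0, 0, 0, 0, 0, 0], [0, 0, 0, 0, 0, 0, 0], [0, 0, 0, 0, 0, 0, 0]]
  ]
}}

```text
time: 17.02
tcp_pos: [0.7148, -0.1526, 0.1757]
ee_rot: [0.502, 0.833, 0.121, -0.198]
contact_force: [0.2, -0.4, -0.2]
width: 0.202
```

```bash
python3 look.py w16 '[.6722,-.0688,.048]' '[.6722,-.0688,.15]'; python3 lens.py w16; python3 - <<'E'
from bench import r
import cv2
for n in('scene','top'): cv2.imwrite(f'pics/{n}1.png',r.get_image(n)[:,:,::-1])
print(r.state()['joints'],r.state()['tcp_pos'])
E
```

```text
17.0167 [ 0.71483014 -0.15259266  0.17568257] [ 0.50194095  0.83312423  0.12143632 -0.19802152] [ 0.20423114 -0.42503868 -0.22893628] 0.20207800259242178 vel 0.004098100656248461
[ 0.6722 -0.0688  0.048 ] [324.6582873  182.35833808]
[ 0.6722 -0.0688  0.15  ] [326.18308769 121.27196361]
outer 27211.5 ((323.2788391113281, 85.94888305664062), (174.16769409179688, 195.06439208984375), 90.2364501953125)
   n tool [-0.5613 -0.0024 -0.8276] c tool [ 0.0805 -0.0001  0.0382] n world [ 0.4045 -0.7755  0.4847] c world [ 0.6732 -0.0739  0.1779]
   n tool [ 0.5087  0.0022 -0.8609] c tool [ 0.0885 -0.0001  0.038 ] n world [-0.0315  0.0566  0.9979] c world [ 0.6699 -0.0677  0.1818]
inner 18369.0 ((323.1140441894531, 87.13519287109375), (148.75245666503906, 157.2664337158203), 91.12567138671875)
   n tool [-0.4814 -0.0047 -0.8765] c tool [ 0.0822 -0.0002  0.0346] n world [ 0.3793 -0.7333  0.5643] c world [ 0.6732 -0.074   0.182 ]
   n tool [ 0.4242  0.0051 -0.9056] c tool [ 0.0868 -0.0001  0.0344] n world [ 0.0157 -0.0265  0.9995] c world [ 0.6713 -0.0704  0.1842]
[-0.34982317  0.7675464   1.17657938  0.31062471  1.55649379 -0.89754435] [ 0.7147481  -0.15222879  0.17496764]
```

View pics/w16.png

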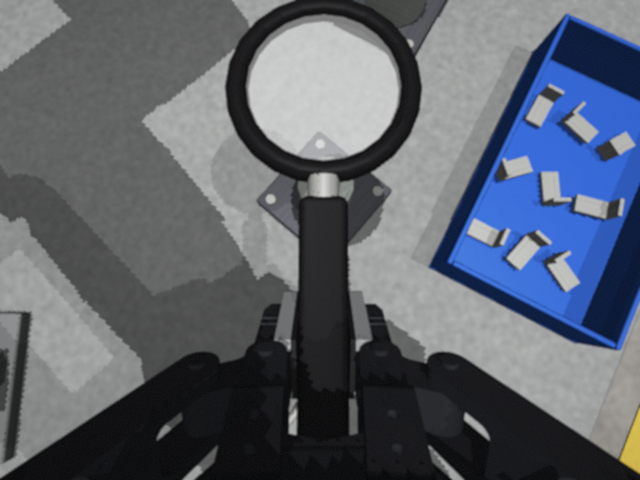

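View pics/scene1.png

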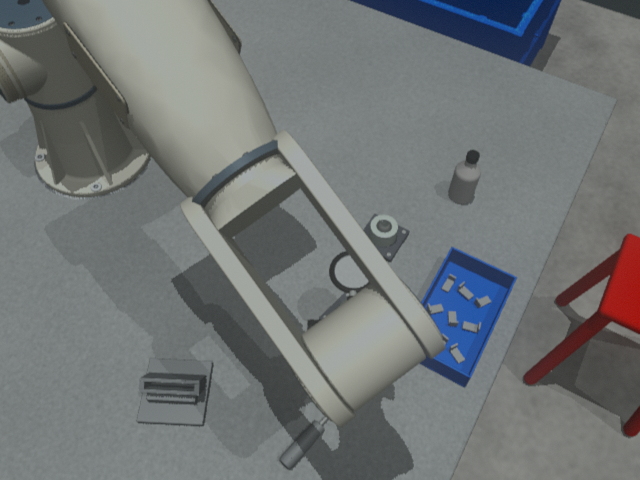

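View pics/top1.png

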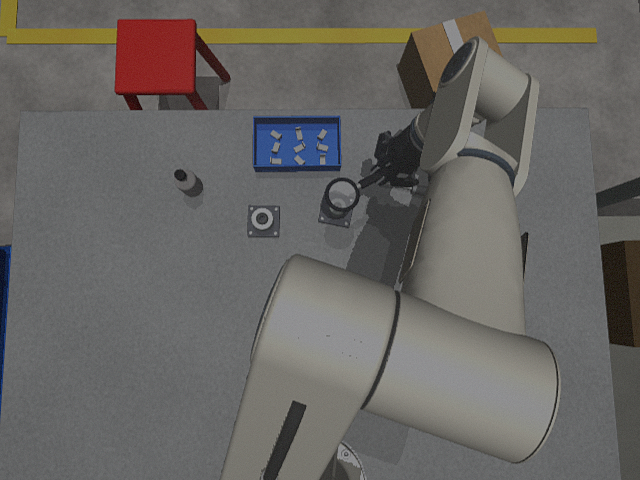

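```bash
python3 - <<'E'
import cv2
im=cv2.imread('pics/w16.png')[80:270,220:430];cv2.imwrite('pics/z16.png',cv2.resize(cv2.convertScaleAbs(im,alpha=1.4),None,fx=3,fy=3,interpolation=cv2.INTER_CUBIC))
im=cv2.imread('pics/top1.png')[160:250,230:420];cv2.imwrite('pics/zt1.png',cv2.resize(cv2.convertScaleAbs(im,alpha=1.4),None,fx=4,fy=4,interpolation=cv2.INTER_CUBIC))
E
```

```text
(no output)
```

View pics/z16.png

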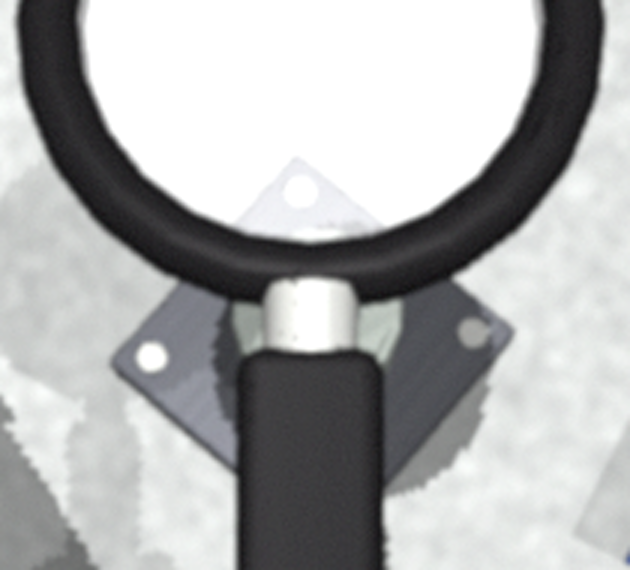

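View pics/zt1.png

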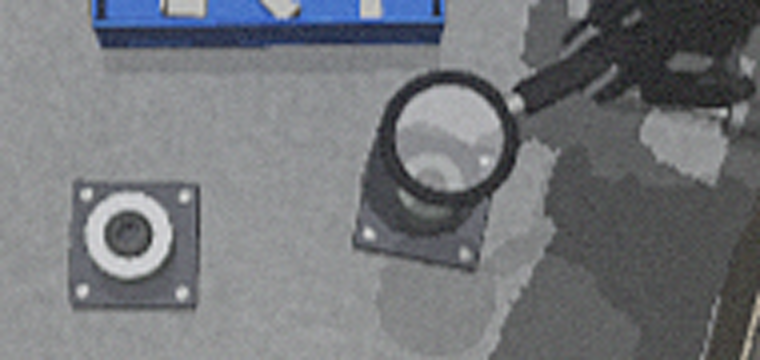

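Wrist view: the lens ring is centred near (323,88). The slim collar is still seated, visible under the neck near (325,185). Next I'll measure the lens tilt more carefully from the mid-line of the ring.

```bash
cat > ring.py <<'E'
from circ import *
def edges(g,c0,rmin,rmax,dark=55):
    I=[];O=[];N=[]
    gg=cv2.GaussianBlur(g,(0,0),.8).astype(float)
    for a in np.radians(np.arange(0,360,2)):
        rr=np.arange(rmin,rmax,.25);x=c0[0]+rr*np.cos(a);y=c0[1]+rr*np.sin(a)
        ok=(x>1)&(x<g.shape[1]-2)&(y>1)&(y<g.shape[0]-2)
        if ok.sum()<20: continue
        p=cv2.remap(gg.astype(np.float32),x[ok].astype(np.float32)[None],y[ok].astype(np.float32)[None],cv2.INTER_LINEAR)[0];r_=rr[ok]
        k=np.argmin(p) 
        d=p<dark
        if not d.any(): continue
        i=np.argmax(d); j=i
        while j<len(d) and d[j]: j+=1
        if i==0: continue
        u=np.array([np.cos(a),np.sin(a)])
        I.append(np.r_[c0+u*r_[i],a])
        if j<len(d)-2: O.append(np.r_[c0+u*r_[j],a]); N.append((np.r_[c0+u*(r_[i]+r_[j])/2],r_[j]-r_[i],a))
    return np.array(I),np.array(O),N
if __name__=='__main__':
  for n in sys.argv[1:]:
    c,s=pickle.load(open(n+'.pkl','rb'));g=cv2.imread(f'pics/{n}.png').max(axis=2)
    V=c['view'];M=R.from_quat(s['ee_rot']).as_matrix();Rc=M.T@V[:3,:3].T;tc=M.T@(-V[:3,:3].T@V[:3,3]-s['tcp_pos'])
    I,O,N=edges(g,np.array([323.3,87.]),55,115)
    W=np.array([k[1] for k in N]);med=np.median(W);N=[k for k in N if abs(k[1]-med)<4 and not(np.radians(75)<k[2]<np.radians(105))]
    O=np.array([o for o in O if not(np.radians(75)<o[2]<np.radians(105))])
    def fit(P,nm,rad):
        P=P.astype(np.float32)
        for _ in range(3):
            e=cv2.fitEllipseAMS(P);Cc=conic(e);h=np.c_[P,np.ones(len(P))];f=np.einsum('ij,jk,ik->i',h,Cc,h);k=np.abs(f)<max(.02,2.5*np.median(np.abs(f)));P=P[k]
        print(n,nm,len(P),np.round(e[0],2),np.round(e[1],2),round(e[2],1),'res px %.2f'%(np.abs(f).mean()*e[1][0]/4))
        for nn,cc in circle(e,c['mtx'],rad):
            nt=Rc@nn
            if nt[0]>0: print('   n tool',nt.round(4),'ang',np.degrees(np.arctan2(nt[0],-nt[2])).round(2),'c tool',(Rc@cc+tc).round(4),'n world',(M@nt).round(4),'c world',(M@(Rc@cc+tc)+s['tcp_pos']).round(4))
    fit(I[:,:2],'inner',.0305);fit(np.array([k[0] for k in N]),'mid',.0345);fit(O[:,:2],'outer',.0385);print('band',med)
E
python3 ring.py w15 w16
```

```text
w15 inner 180 [323.12  86.84] [147.58 155.87] 91.3 res px 0.15
   n tool [ 0.4222  0.0054 -0.9065] ang 24.98 c tool [ 0.0862 -0.0001  0.0362] n world [-0.3795  0.7263  0.5731] c world [ 0.5089 -0.3841  0.1303]
w15 mid 142 [323.16  87.56] [167.59 175.22] 90.7 res px 0.18
   n tool [ 0.4045  0.0028 -0.9145] ang 23.86 c tool [ 0.0861 -0.0001  0.0371] n world [-0.3765  0.7151  0.5889] c world [ 0.5092 -0.3847  0.1296]
w15 outer 141 [323.19  88.29] [187.51 194.64] 268.6 res px 0.25
   n tool [ 0.3911 -0.0034 -0.9204] ang 23.02 c tool [ 0.0859 -0.0002  0.0378] n world [-0.3779  0.7045  0.6007] c world [ 0.5094 -0.3851  0.1291]
band 19.5
w16 inner 180 [323.09  87.25] [147.91 156.45] 91.5 res px 0.16
   n tool [ 0.425   0.0065 -0.9052] ang 25.15 c tool [ 0.0868 -0.0001  0.0353] n world [ 0.0165 -0.025   0.9996] c world [ 0.6711 -0.0701  0.1834]
w16 mid 138 [323.19  88.29] [167.26 175.16] 89.7 res px 0.23
   n tool [ 4.08e-01  1.00e-04 -9.13e-01] ang 24.08 c tool [ 0.0865 -0.0001  0.0368] n world [ 0.0197 -0.0446  0.9988] c world [ 0.6709 -0.0697  0.1819]
w16 outer 128 [323.23  89.15] [186.94 193.64] 86.2 res px 0.30
   n tool [ 0.387  -0.0089 -0.922 ] ang 22.77 c tool [ 0.0863 -0.0002  0.0383] n world [ 0.0223 -0.0689  0.9974] c world [ 0.6707 -0.0693  0.1805]
band 18.75
```

```bash
python3 - <<'E'
from h import *
import pickle
c,s=pickle.load(open('w14.pkl','rb'));M=R.from_quat(s['ee_rot']).as_matrix()
L=np.array([.0862,0,.0373])
for nm,p in(('tip T11',[.52836,-.42184,.17751]),('tip S11',[.52777,-.41641,.17956]),('tip T12',[.52801,-.42101,.17973]),('tip S12',[.52787,-.41645,.18035]),('lineT12',[.52712,-.41896,.18036]),('lineS12',[.52832,-.42129,.17959]),('lineT11',[.52665,-.41785,.17973]),('near12',[.49956,-.36661,.08769])):
    t=M.T@(np.array(p)-s['tcp_pos']);d=L-t;print(nm,t.round(4),'dist',np.linalg.norm(d).round(4),'angle',np.degrees(np.arctan2(d[2],d[0])).round(2))
z=M[:,2];print('alpha at w14',np.degrees(np.arccos(-z[2])))
c,s=pickle.load(open('w16.pkl','rb'));z=R.from_quat(s['ee_rot']).as_matrix()[:,2];print('alpha w16',np.degrees(np.arccos(-z[2])),z)
E
```

```text
tip T11 [-0.0524 -0.0007 -0.0282] dist 0.1533 angle 25.29
tip S11 [-0.049   0.0013 -0.0325] dist 0.1522 angle 27.3
tip T12 [-0.0527 -0.0006 -0.0305] dist 0.1546 angle 26.03
tip S12 [-0.0495  0.0014 -0.0331] dist 0.1529 angle 27.43
lineT12 [-0.0511 -0.0005 -0.0322] dist 0.1539 angle 26.85
lineS12 [-0.053  -0.0005 -0.0302] dist 0.1547 angle 25.88
lineT11 [-0.0497 -0.0004 -0.0323] dist 0.1527 angle 27.1
near12 [ 0.0465 -0.0003  0.0183] dist 0.044 angle 25.57
alpha at w14 30.082726130451654
alpha w16 26.864029830841677 [-0.20804533  0.40113331 -0.89208139]
```

```bash
cat > fin.py <<'E'
from ring import *
t=sys.argv[1];n=sys.argv[2];c0=eval(sys.argv[3])
T=r.camera_info('top');g=cv2.imread(f'pics/{t}.png').max(axis=2)
I,O,N=edges(g,np.array(c0,float),10,24,62)
W=np.array([k[1] for k in N]);med=np.median(W);P=np.array([k[0] for k in N if abs(k[1]-med)<1.2]).astype(np.float32)
e=cv2.fitEllipseDirect(P);print('top ring',e,len(P),med)
c,s=pickle.load(open(n+'.pkl','rb'));M=R.from_quat(s['ee_rot']).as_matrix()
L=M@np.array([.0864,0,.0375])+s['tcp_pos'];print('lens by tool',L, 'proj top',proj(T,L))
print('lens by top at that z',plane(T,e[0],L[2]))
print('tri top+wrist',tri([(T,e[0]),(c,proj(c,L))]))
E
python3 fin.py top1 w16 '(341.5,196)'
```

```text
top ring ((341.85540771484375, 194.26171875), (31.008630752563477, 31.698768615722656), 108.11602020263672) 142 3.25
lens by tool [ 0.67094041 -0.06944412  0.18127029] proj top [341.6628471  194.40332443]
lens by top at that z [ 0.6712506  -0.06987161  0.18127029]
tri top+wrist (array([ 0.67110654, -0.0698049 ,  0.18196693]), np.float64(1.9006893338167537e-05))
```

Call:
{"fn": "apply_moves", "kwargs": {
  "deltas": [
    [[0, 0.0005, -0.01, -0.008, -0.004, 0, 0], [0.0013, 0.0018, -0.02, -0.016, -0.0084, 0, 0], [0.0013, 0.0018, -0.03, -0.016, -0.0084, 0, 0], [0.0013, 0.0018, -0.03, -0.016, -0.0084, 0, 0], [0.0013, 0.0018, -0.03, -0.016, -0.0084, 0, 0]]
  ]
}}

```text
time: 17.58
tcp_pos: [0.7153, -0.1494, 0.1426]
ee_rot: [0.503, 0.835, 0.116, -0.193]
contact_force: [-0.7, -0.9, -1.2]
width: 0.197
```

Call:
{"fn": "apply_moves", "kwargs": {
  "deltas": [
    [[0, 0, 0, 0, 0, 0, 0], [0, 0, 0, 0, 0, 0, 0], [0, 0, 0, 0, 0, 0, 0]]
  ]
}}

```text
time: 17.83
tcp_pos: [0.7163, -0.1499, 0.1446]
ee_rot: [0.503, 0.835, 0.117, -0.191]
contact_force: [0.1, -0.7, -2.1]
width: 0.198
```

```bash
python3 look.py w17 '[.6724,-.068,.048]'; python3 ring.py w17; python3 - <<'E'
from bench import r
import cv2
for n in('scene','top'): cv2.imwrite(f'pics/{n}2.png',r.get_image(n)[:,:,::-1])
im=cv2.imread('pics/top2.png')[160:250,230:420];cv2.imwrite('pics/zt2.png',cv2.resize(cv2.convertScaleAbs(im,alpha=1.4),None,fx=4,fy=4,interpolation=cv2.INTER_CUBIC))
im=cv2.imread('pics/scene2.png')[190:350,280:460];cv2.imwrite('pics/zs2.png',cv2.resize(cv2.convertScaleAbs(im,alpha=1.3),None,fx=4,fy=3.7,interpolation=cv2.INTER_CUBIC))
E
python3 fin.py top2 w17 '(341,199)'
```

```text
17.8333 [ 0.71633706 -0.14992478  0.14464003] [ 0.50262811  0.83494942  0.11687558 -0.19121858] [ 0.14835078 -0.74402589 -2.10186529] 0.19801876626728265 vel 0.002271861929920735
[ 0.6724 -0.068   0.048 ] [322.14238025 167.19053239]
w17 inner 180 [323.06  87.19] [147.89 156.5 ] 91.4 res px 0.16
   n tool [ 0.4258  0.0064 -0.9048] ang 25.2 c tool [ 0.0868 -0.0002  0.0352] n world [ 0.0088 -0.0091  0.9999] c world [ 0.6725 -0.0674  0.1509]
w17 mid 119 [323.06  88.48] [167.33 174.88] 91.2 res px 0.20
   n tool [ 0.4042  0.0048 -0.9147] ang 23.84 c tool [ 0.0864 -0.0002  0.0371] n world [ 0.0184 -0.0309  0.9994] c world [ 0.6723 -0.067   0.1491]
w17 outer 102 [323.29  89.17] [188.63 193.18] 262.1 res px 0.49
   n tool [ 0.3627 -0.0138 -0.9318] ang 21.27 c tool [ 0.086  -0.0002  0.0386] n world [ 0.0229 -0.0792  0.9966] c world [ 0.6721 -0.0667  0.1475]
band 19.25
top ring ((339.65234375, 196.9612579345703), (30.26335906982422, 30.73112678527832), 102.07566833496094) 122 3.25
lens by tool [ 0.67234227 -0.06674056  0.14864686] proj top [339.39290278 197.057053  ]
lens by top at that z [ 0.67255533 -0.06732995  0.14864686]
tri top+wrist (array([ 0.67246263, -0.06720148,  0.14944889]), np.float64(0.00010935766352640112))
```

View pics/zt2.png

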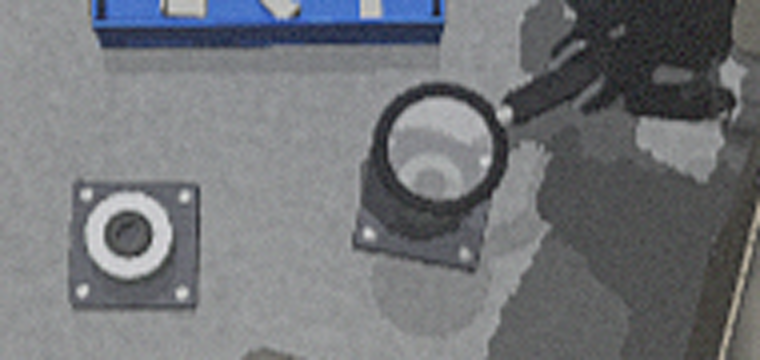

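View pics/zs2.png

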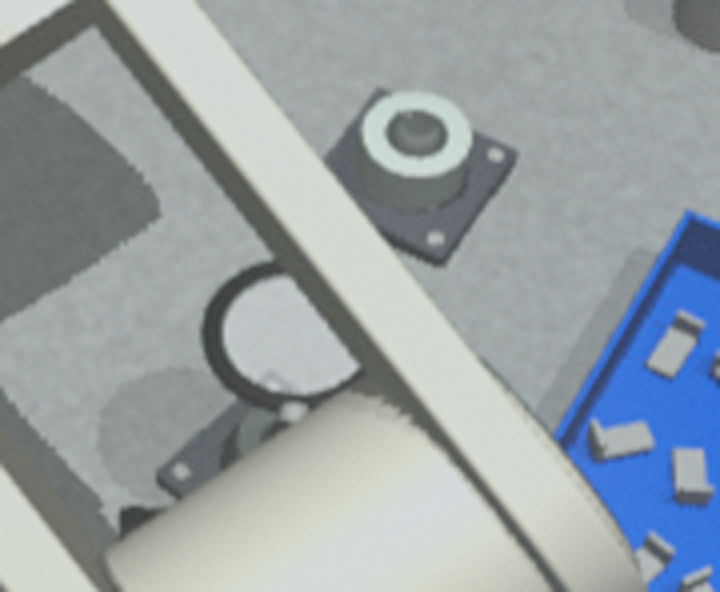

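View pics/w17.png

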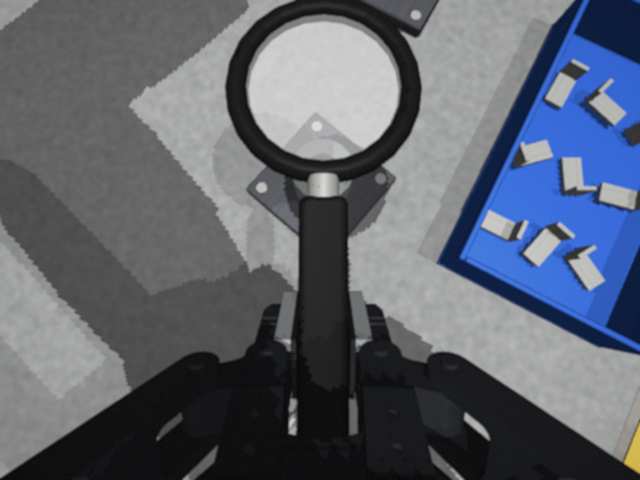

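Call:
{"fn": "apply_moves", "kwargs": {
  "deltas": [
    [[0, -0.001, 0.0015, -0.007, -0.0037, 0, 0], [0, -0.001, 0.0015, -0.007, -0.0037, 0, 0], [0, -0.001, 0.0015, -0.007, -0.0037, 0, 0], [0, -0.001, 0.0015, -0.007, -0.0037, 0, 0], [0, -0.001, 0.0015, -0.007, -0.0037, 0, 0]]
  ]
}}

```text
time: 18.4
tcp_pos: [0.716, -0.1508, 0.1457]
ee_rot: [0.503, 0.836, 0.115, -0.188]
contact_force: [-0.3, -0.8, -1.1]
width: 0.199
```

Call:
{"fn": "apply_moves", "kwargs": {
  "deltas": [
    [[0, 0, 0, 0, 0, 0, 0], [0, 0, 0, 0, 0, 0, 0], [0, 0, 0, 0, 0, 0, 0], [0, 0, 0, 0, 0, 0, 0], [0, 0, 0, 0, 0, 0, 0]]
  ]
}}

```text
time: 18.82
tcp_pos: [0.716, -0.1508, 0.1457]
ee_rot: [0.503, 0.836, 0.115, -0.188]
contact_force: [1.3, -0.4, -0.4]
width: 0.199
```

```bash
python3 look.py w18; python3 ring.py w18; python3 - <<'E'
from bench import r
import cv2
cv2.imwrite('pics/top3.png',r.get_image('top')[:,:,::-1])
E
python3 fin.py top3 w18 '(341,199)'; python3 - <<'E'
from bench import r
print(r.state()['time'],r.state()['width'],r.state()['tcp_pos'],abs(r.state()['qd']).max());print(r.close_job())
E
```

```text
18.8167 [ 0.7160234  -0.15079135  0.14566601] [ 0.50308055  0.83563018  0.11476548 -0.18831102] [ 1.34134238 -0.36402183 -0.36279782] 0.19890348882902348 vel 0.0014781361276504435
w18 inner 180 [323.06  87.18] [147.89 156.51] 91.3 res px 0.17
   n tool [ 0.4259  0.006  -0.9047] ang 25.21 c tool [ 0.0868 -0.0001  0.0352] n world [ 0.0055 -0.0024  1.    ] c world [ 0.6722 -0.0682  0.1512]
w18 mid 120 [323.05  88.49] [167.15 174.93] 91.1 res px 0.19
   n tool [ 0.4067  0.0044 -0.9135] ang 24.0 c tool [ 0.0864 -0.0002  0.037 ] n world [ 0.0139 -0.0219  0.9997] c world [ 0.672  -0.0678  0.1494]
w18 outer 108 [323.08  89.77] [187.24 193.23] 92.1 res px 0.33
   n tool [ 0.3803  0.0061 -0.9248] ang 22.35 c tool [ 0.0859 -0.0001  0.0385] n world [ 0.0288 -0.0465  0.9985] c world [ 0.6719 -0.0676  0.1478]
band 19.0
top ring ((340.0601806640625, 197.0487518310547), (30.42980194091797, 30.708560943603516), 91.83434295654297) 119 3.25
lens by tool [ 0.67201337 -0.06758478  0.14898178] proj top [339.78098147 197.16364524]
lens by top at that z [ 0.67226964 -0.06821948  0.14898178]
tri top+wrist (array([ 0.67215497, -0.06808343,  0.14987966]), np.float64(0.00010854359875938915))
18.9167 0.1970840647717743 [ 0.71602975 -0.15079689  0.14566389] 0.0014666262050897845
the job is handed in; nothing more can be done
None
```

Both collars are on their matching pins, and the arm is holding the magnifier level, about 15 cm above the bench over the slim collar. I handed the job in at 18.9 s; it reports no verdict.

- **Collars:** I fitted the slim collar first, then the wide one. Each was lowered until the stand pushed back (11 N and 22 N at the wrist) and then released. Later wrist, top and scene pictures show the wide collar in place. The slim one was partly hidden behind the magnifier by then, but it was still on its pin.
- **Magnifier:** I drew it about 90 mm along its axis, clear of the slot, then turned it level and moved it over the slim collar. The last check put the lens centre at (0.672, -0.068, 0.150) m. That is about 1 mm sideways from my best estimate of the collar's axis. The arm was still and the grip steady.
- **Where the checks disagreed:**
  - **Lens tilt:** the inner-edge, mid-line and outer-edge fits of the lens ring gave about 0.3°, 1.5° and 3°. The handle triangulation gave within about 1° of level. I put the lens within about 2° of level.
  - **Stand position:** the cameras differed by up to 3 mm in y on the slim stand's position, so I aimed at a value between them.

I did not go near the bottle or the screwdriver.

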